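Load the pod brewer

ROBOT

A 6-joint arm with a two-finger parallel gripper is mounted at the origin on the work surface. World frame = base frame: x ahead of the robot, y to its left, z up, the work surface at z = 0. Lengths are in mm, angles in rad, forces in N, time in s.
With the tool pointing down it reaches from about 275 to 1000 mm from the base axis. Payload 8.4 kg.
Tool frame: the origin (TCP) lies on the mounting face of the last link; the fingertips stand 173 mm ahead of it and the grasp point (between the pads) lies 155 mm ahead of it; z points along the fingers, y is the direction in which the jaws open and shut (so a half turn about z gives the same grasp; the last joint's range is limited). The gripper opens to 85 mm and grips with 20 to 120 N. Pads are 22 mm wide; open, the fingers measure 114 mm over their backs; the gripper's body (76 mm by 85 mm) begins 54 mm behind the grasp point. The pads swing forward as they close: fully open they stand 13 mm farther back than shut.
Start: joints at [1.16, 0.353, 1.633, -0, 1.155, -0.002], TCP at [248.442, 573.503, 404.681] pointing down, gripper open.
Joint ranges: [-2.63, 2.63], [-0.92, 2.1], [0.06, 2.66], [-1.3, 4.44], [0, 2.69], [-3.02, 3.02]. Speed limits (rad/s): [2.22, 2.22, 2.79, 3.14, 3.14, 3.14].

INTERFACE

Orientations are given as [roll, pitch, yaw] about the fixed x, y, z axes, in that order (R = Rz(yaw) Ry(pitch) Rx(roll)).
In Python, from rig import r, grab_frame, spotter gives the robot as it stands.
- The arm moves only by the tool apply_moves, never from a script. Its argument "motion" is text: rows parted by semicolons, each of 5 numbers parted by spaces: the opening, from -1 (shut) to 1 (fully open), then the shift along the tool's x, y, z as a fraction of full scale, then the turn about the tool's z as a fraction of full scale. In form: hand x y z twist; .... A call has 1 to 20 rows; each row is the pose to reach, as a shift and turn from the pose commanded when the call began, along the tool's axes at that moment, turning the shorter way round; what a row does not reach only later rows make up. Full scale, the value 1, is 1 m for a shift and pi rad for a turn. A row lasts 1/12 s, in which the tool goes at most 41.7 mm and 7.16 degrees, less where a joint would pass 70% of its speed; a pose out of reach is approached as far as the arm can. A call with a number of a shift or a turn outside -1 to 1 is refused whole. A call with a gripper value outside its range is refused whole. The fingers move at their own pace and stop on an object; "squeeze" is the grip in N (left out, the last holds). Time passes only in rows, so rows that repeat a pose let the fingers close. It gives the time, the measured TCP pose, the force and the opening at its end, in the units of the state.
- r.sense(): the state, without advancing time (a new reading comes with each control period).
- grab_frame(name): name is "side" or "top"; returns a dict with "img" (480x640x3 uint8, red, green, blue), "fx", "fy", "cx", "cy" (pixels), "R" (3x3) and "t" (3): a world point X has camera coordinates R X + t. Camera axes: x right, y down, z forward; pixel columns grow to the right and rows downward; lengths in mm; the calibration is good to about 2 mm. A picture is of the moment at which its call begins. There is no depth.
- r.sign_off(): hands the job in, once; it reports no verdict.
Trained networks look in the newest picture that a camera, given by its name, has taken for a name from the list of things; names that differ only in an ending like _2 or _b are one class to them, and where a whole thing is asked for, a point or a joint stands for the part that bears it (a point fixed in the world has none). Each returns a list of dicts, best first, with "conf" (0 to 1); they miss things now and then, are a little off and sometimes report something else, mostly with a low value. They report only what shows in the picture. A call takes as long as a camera call.
- spotter.boxes_of(query, camera): "point" ([x, y, z] in mm, in world coordinates, good to about 4 mm: the middle of the surface that is visible of it).
- spotter.place_of(query, camera): "point" ([x, y, z] in mm, in world coordinates, good to about 4 mm: a listed point, or the origin of a listed thing).
The state is a dict: "clock": time; "qpos": joint angles; "qvel": joint speeds; "joint_efforts": joint torques, N m; "eef_pos": TCP position; "tcp_rot": TCP orientation; "contact_force": force on the tool from outside, world axes, zero at the start; "wrist_torque": the same for the moment, N m; "opening": opening from 0.0 (shut) to 1.0 (fully open).
Only numpy, scipy, OpenCV 4.12 (cv2) and the standard library are available. Lean on these libraries where they do the work, as an engineer would, in place of code of your own. Each camera call takes 0.05 s, during which the arm holds its last target.

TASK

First raise the brewer's lever all the way up. Then draw the pod holder out from under the riser shelf, where its handle is out of reach, set it down upright in the open and let go, so that you can take it again by the handle and put it fully home in the cradle under the brewer's head, handle straight out of the open front. Last, lower the lever until the head's foot rests on the pod; do not tip the holder over or push the tamper, cup or jug about.

Things in the scene. Friction and masses are not known exactly. Their poses are not given: they have to be found in the camera images.
- brewer: Pod coffee brewer, white and black, fixed. Origin on the counter under the cradle's centre, z up. Its open front faces its own -x, +x is its back, +y the left as one looks at its front. Base plate 150 mm wide (y), 12 mm thick, from x -45 to +220 mm. Column x 55 to 135 mm, then a clear water tank to x 214, 242 mm tall. Head overhangs the cradle: x -42 to +135, y -50 to +50, z 102 to 190 mm.
- seat (a point): Centre of the cradle's floor, 12 mm above the counter, axes as the brewer's. The holder's origin belongs here. The cradle is open to -x; steel side walls at y +-32 mm (from x -30 to +30) and a back stop at x +29 mm, all 12 mm high above the floor.
- lever (a joint): Lever on the right (-y) side of the head, about a level pivot along the brewer's y. rad: 0 = lowest stop, lever points to the front (-x) and 0.25 rad below level; 1.25 = upper stop, 1.0 rad above level. It stays where it is left; about 2.5 N at the knob moves it.
- foot_face (a point): Centre of the underside of the foot, a flat steel disc of 44 mm diameter under the head, right over the seat. The lever moves it straight up and down, 28 mm per rad: 58.6 mm above the counter at lever 0, 93.6 mm at 1.25. With a holder seated it comes to rest on the pod at lever 0.12.
- lever_knob (a point): Centre of the lever's knob, a black cylinder of 22 mm diameter and 24 mm long (along the brewer's y), 110 mm from the pivot; it can be pinched from above by its two end faces. The 8 mm wide arm runs from its middle to the pivot.
- lever_pivot (a point): Point of the lever's pivot axis in the plane of the knob's centre: 0, -85, 150 mm in the brewer's frame.
- holder: Loose pod holder, 0.22 kg: steel round body of 56 mm diameter and 46 mm high with a aluminium pod fixed in it (flat top at 50 mm, 48 mm diameter). Origin at the centre of the body's underside, z up. A flat black handle sticks out along its own -x: 22 mm wide, 20 mm high, centred 30 mm up, 60 to 160 mm from the body's axis. At the start its handle is under the riser shelf, its body in front.
- handle_mid (a point): Middle of the handle, 115 mm from the body's axis, 30 mm above the underside.
- rack: Fixed riser shelf: wooden board 160 mm deep (x), 260 mm wide (y), 10 mm thick, top 70 mm above the counter, on four thin legs at the corners; three white cups stand fixed on it, their axes at x +40 mm, up to 125 mm above the counter. Origin on the counter under its centre; its front edge is at x -80 mm.
- tamper: Bystander: steel tamper, 54 mm diameter, 92 mm tall. Origin under its centre.
- cup: Bystander: white cup, 64 mm diameter, 60 mm tall, with a handle. Origin under its centre.
- jug: Bystander: steel milk jug, 84 mm diameter, 100 mm tall, with a handle. Origin under its centre.

How it is judged (in metres and radians):
On the way, in this order (a step that is already met when the one before it is completed fails the run):
1. the lever is raised all the way (joint above 1.1 rad) (value of joint lever above 1.1 rad), for 0.2 s.
2. the holder stands upright on the counter, let go, the middle of its handle no longer under the riser shelf (height (world z) of holder below 0.004 m and angle between holder's own z axis and vertical below 0.1 rad and contact force between the fingers and holder below 0.2 N and linear speed of holder below 0.02 m/s and (x of handle_mid in the frame of rack below -0.08 m or x of handle_mid in the frame of rack above 0.08 m or y of handle_mid in the frame of rack below -0.13 m or y of handle_mid in the frame of rack above 0.13 m)), for 0.2 s.
3. the holder stands home in the cradle, handle out of the front, with the lever still up (above 0.8 rad) (horizontal distance between holder and seat below 0.007 m and z of holder in the frame of seat between -0.004 and 0.004 m and angle between holder's own z axis and vertical below 0.08 rad and angle between the x axis of holder and the x axis of seat, either way round below 0.25 rad and value of joint lever above 0.8 rad), for 0.2 s.
At the end, for the whole second after the job is handed in: The holder stands still and upright (within 0.08 rad) on the cradle's floor, its axis within 7 mm of the seat's and its handle within 0.25 rad of the open front's direction, and the lever is down (below 0.2 rad), so that the foot rests on the pod (horizontal distance between holder and seat below 0.007 m and z of holder in the frame of seat between -0.004 and 0.004 m and angle between holder's own z axis and vertical below 0.08 rad and angle between the x axis of holder and the x axis of seat, either way round below 0.25 rad and value of joint lever below 0.2 rad and linear speed of holder below 0.02 m/s); the robot touches nothing.
It fails at once if the holder is tipped by more than 0.7 rad (angle between holder's own z axis and vertical above 0.7 rad).
It fails at once if the tamper is pushed more than 30 mm (distance of tamper from where it was at the start of the episode above 0.03 m).
It fails at once if the cup is pushed more than 30 mm (distance of cup from where it was at the start of the episode above 0.03 m).
It fails at once if the jug is pushed more than 30 mm (distance of jug from where it was at the start of the episode above 0.03 m).
It also fails if it takes over 72 s, if anything falls off the work surface, if the arm or the gripper's body presses on something with over 40 N, if the wrist force passes 120 N, or if a joint passes its speed limit or range.

## Working session

There is one attempt and no reset: what is moved stays moved. The work goes in short steps, Python scripts to look and compute and a tool call to move; the robot and the scene stay as the last step left them, time stands still between calls to the robot, and variables do not carry over. Pictures are saved under pics/ and viewed, and the job is handed in when it is done.

Besides the shell and the picture viewer there is one more tool, called after "Emit:" by a JSON object that holds its "op" and its "data", one argument or row to a line. apply_moves: Moves the arm, as the interface text tells. Its arguments: {"type":"object","properties":{"motion":{"type":"string"},"squeeze":{"type":"number"}},"required":["motion"]}

```bash
ls; mkdir -p pics; cat > h.py <<'E'
import numpy as np, cv2
from rig import r, grab_frame, spotter
def save(f,name): cv2.imwrite('pics/'+name+'.png', cv2.cvtColor(f['img'],cv2.COLOR_RGB2BGR))
def proj(f,X):
    X=np.atleast_2d(np.array(X,float)); c=X@np.array(f['R']).T+np.array(f['t']).ravel()
    return np.c_[f['fx']*c[:,0]/c[:,2]+f['cx'], f['fy']*c[:,1]/c[:,2]+f['cy']]
def ray(f,u,v,z):
    R=np.array(f['R']);t=np.array(f['t']).ravel();C=-R.T@t
    d=R.T@np.array([(u-f['cx'])/f['fx'],(v-f['cy'])/f['fy'],1]); return C+d*(z-C[2])/d[2]
E
python3 - <<'E'
from h import *
for c in ['side','top']:
    f=grab_frame(c); save(f,c+'0'); 
    print(c, (-np.array(f['R']).T@np.array(f['t']).ravel()).round(), f['fx'])
    for n in ['brewer','seat','lever_knob','lever_pivot','foot_face','holder','handle_mid','rack','tamper','cup','jug']:
        for q in spotter.place_of(n,c)[:2]: print(n,np.round(q['point']),round(q['conf'],2), proj(f,q['point']).round())
s=r.sense(); print(s)
E
```

```text
pics
side [ 114. -904. 1274.] 572.1012870964637
brewer [590. 195.   3.] 0.91 [[293. 216.]]
seat [592. 201.  11.] 0.75 [[293. 212.]]
lever_knob [621.  65. 125.] 0.49 [[322. 213.]]
lever_pivot [670. 158. 149.] 0.76 [[323. 181.]]
foot_face [592. 195.  58.] 0.39 [[294. 203.]]
holder [668. 160. 149.] 0.17 [[322. 180.]]
handle_mid [597. 200.  12.] 0.75 [[294. 212.]]
rack [ 639. -247.   -3.] 0.93 [[380. 322.]]
tamper [768.  19.  -0.] 0.62 [[373. 237.]]
tamper [591. 194.  61.] 0.17 [[293. 202.]]
cup [403. 329.  -3.] 0.9 [[220. 207.]]
jug [ 360. -376.   -2.] 0.62 [[305. 408.]]
top [ 443.  -21. 1489.] 549.905351742168
brewer [591. 198.  -1.] 0.85 [[242. 244.]]
seat [590. 202.  16.] 0.64 [[239. 244.]]
lever_knob [614.  66. 124.] 0.86 [[287. 229.]]
lever_pivot [666. 161. 148.] 0.53 [[247. 207.]]
holder [ 602. -129.    4.] 0.74 [[362. 236.]]
rack [ 637. -253.    6.] 0.59 [[407. 222.]]
tamper [770.  15.  -2.] 0.69 [[307. 177.]]
cup [402. 330.  -2.] 0.58 [[194. 315.]]
jug [ 362. -378.   -2.] 0.64 [[458. 323.]]
{'clock': 1.2, 'qpos': array([ 1.15958970e+00,  3.52992167e-01,  1.63335419e+00, -2.71975125e-05,
        1.15522892e+00, -2.41781475e-03]), 'qvel': array([-0.0007119 ,  0.0022251 ,  0.00125617,  0.00223194, -0.00023001,
        0.00016196]), 'joint_efforts': array([-1.10069352e-03, -6.05190754e+01, -3.42431831e+01, -1.17336631e-04,
        1.30024393e-03, -1.88785674e-05]), 'eef_pos': array([248.45732912, 573.51146153, 404.70549962]), 'tcp_rot': array([3.14157533e+00, 2.49247990e-05, 2.73281482e+00]), 'contact_force': array([-0.40715564,  0.14338432,  0.65242948]), 'wrist_torque': array([0.01206783, 0.00956944, 0.04279335]), 'opening': 1.0003330634579537}
```

View pics/side0.png

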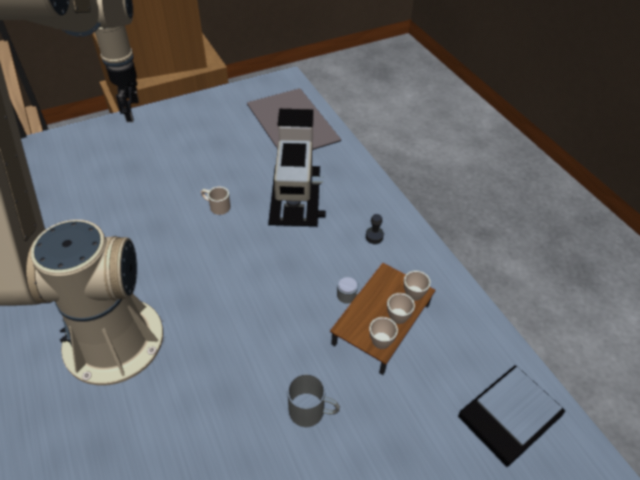

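View pics/top0.png

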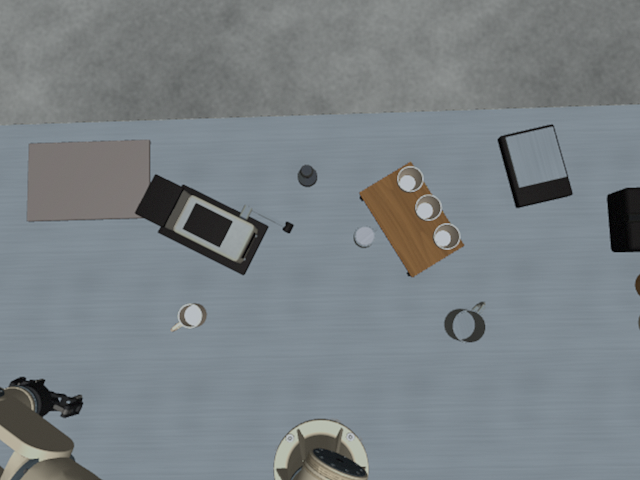

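```bash
cat >> h.py <<'E'
def T(pos,yaw,P):
    P=np.atleast_2d(np.array(P,float)); c,s=np.cos(yaw),np.sin(yaw)
    return P@np.array([[c,s,0],[-s,c,0],[0,0,1]])+np.array([pos[0],pos[1],0 if len(pos)<3 else pos[2]])
def box(x0,x1,y0,y1,z): return [[x0,y0,z],[x1,y0,z],[x1,y1,z],[x0,y1,z]]
def circ(x,y,rad,z,n=40):
    a=np.linspace(0,2*np.pi,n); return np.c_[x+rad*np.cos(a),y+rad*np.sin(a),0*a+z]
def draw(f,polys,name,crop,k=4):
    x0,x1,y0,y1=crop; im=cv2.cvtColor(f['img'],cv2.COLOR_RGB2BGR)[y0:y1,x0:x1]
    im=cv2.resize(im,None,fx=k,fy=k,interpolation=cv2.INTER_CUBIC)
    for P,col in polys:
        p=((proj(f,P)-[x0,y0]+0.5)*k).astype(int); cv2.polylines(im,[p],True,col,1)
    cv2.imwrite('pics/'+name+'.png',im)
def brewer(b,yaw,lev=0):
    G=(0,255,0)
    a=lev-.25; k=[0-110*np.cos(a),-85,150+110*np.sin(a)]
    return [(T(b,yaw,box(-45,220,-75,75,12)),G),(T(b,yaw,box(-42,135,-50,50,190)),(0,255,255)),
      (T(b,yaw,[[0,-85,150],k]),(0,0,255)),(T(b,yaw,circ(0,0,28,12)),(255,0,255))]
def rack(p,yaw): return [(T(p,yaw,box(-80,80,-130,130,70)),(0,255,0))]
def holder(p,yaw):
    z=p[2] if len(p)>2 else 0
    return [(T(p,yaw,circ(0,0,24,50)),(0,0,255)),(T(p,yaw,circ(0,0,28,0)),(0,0,255)),(T(p,yaw,box(-160,-60,-11,11,40)),(0,255,255))]
E
python3 - <<'E'
from h import *
f=grab_frame('top'); g=grab_frame('side')
for c in ('top','side'):
    for n in ['rack','holder','brewer','lever_knob','lever_pivot']: print(c,n,[ (np.round(q['point']),round(q['conf'],2)) for q in spotter.boxes_of(n,c)[:1]])
# rack yaw from top corners
P=[ray(f,u,v,70)[:2] for u,v in [(361,196),(410,163),(463,244),(410,277)]]
for i in range(4): d=P[(i+1)%4]-P[i]; print(P[i].round(), np.hypot(*d).round(), np.arctan2(d[1],d[0]).round(3))
p=brewer([591,199],1.10)
R=rack(np.mean(P,0),-1.02)
for y in (1.10,): draw(f,p,'b_top',(130,310,150,290)); draw(g,p,'b_side',(240,380,90,240))
draw(f,R+holder([602,-129],-1.02+np.pi),'r_top',(330,480,140,290)); draw(g,R+holder([602,-129],-1.02+np.pi),'r_side',(320,450,250,380))
E
```

```text
top rack [(array([ 636., -253.,   73.]), 0.63)]
top holder [(array([ 604., -130.,   54.]), 0.68)]
top brewer [(array([631., 269., 189.]), 0.92)]
top lever_knob [(array([641., 122., 141.]), 0.61)]
top lever_pivot [(array([642., 125., 143.]), 0.85)]
side rack [(array([ 626., -260.,   66.]), 0.92)]
side holder [(array([ 594., -147.,   46.]), 0.9)]
side brewer [(array([615., 216., 183.]), 0.93)]
side lever_knob [(array([641., 117., 147.]), 0.75)]
side lever_pivot [(array([646., 118., 142.]), 0.63)]
[ 701. -126.] 156.0 -1.003
[ 785. -257.] 251.0 -2.612
[ 568. -384.] 162.0 2.097
[ 487. -244.] 245.0 0.504
```

View pics/b_top.png

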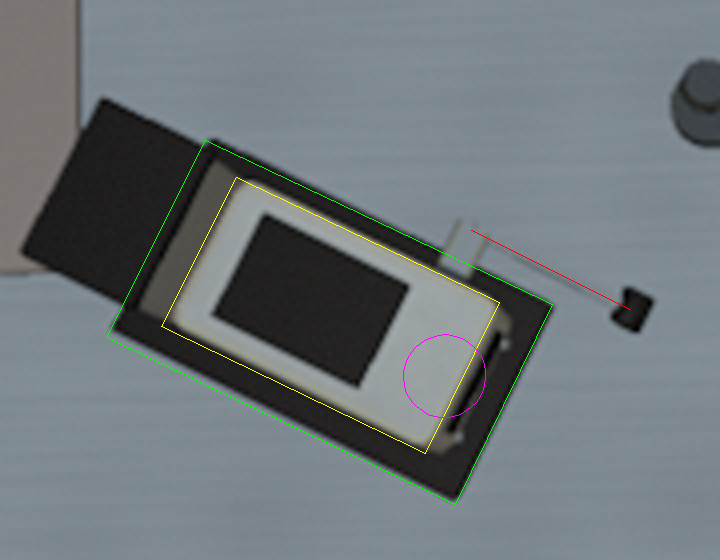

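View pics/b_side.png

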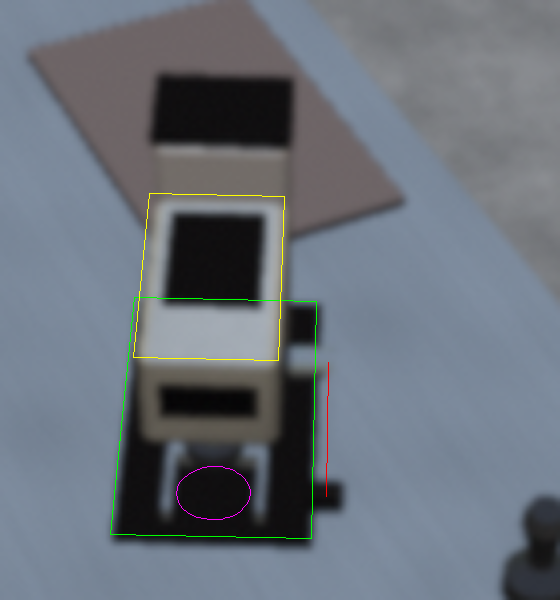

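View pics/r_top.png

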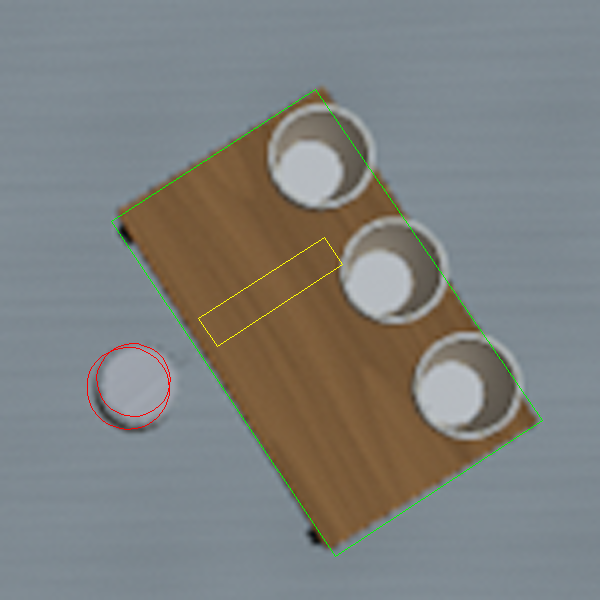

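View pics/r_side.png

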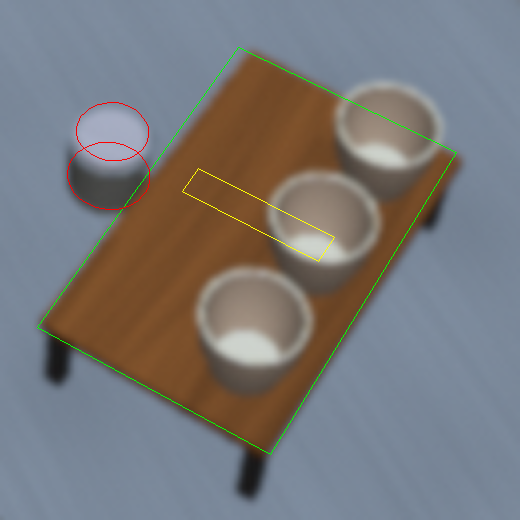

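```bash
cat >> h.py <<'E'
def rel(p0,y0,p1,y1=None):
    """tool shift (x,y,z mm/1000) and twist fraction from tool-down pose p0,yaw y0 to p1,yaw y1"""
    d=np.array(p1,float)-np.array(p0,float); c,s=np.cos(y0),np.sin(y0)
    v=[c*d[0]+s*d[1], s*d[0]-c*d[1], -d[2]]
    tw=0 if y1 is None else -((y1-y0+np.pi)%(2*np.pi)-np.pi)/np.pi
    return np.round(np.r_[np.array(v)/1000,tw],4)
def now():
    s=r.sense(); return s['clock'],s['eef_pos'].round(1),s['tcp_rot'].round(4),s['contact_force'].round(1),round(float(s['opening']),3)
E
python3 - <<'E'
from h import *
b=[591,199];Y=1.10
k=T(b,Y,[[-106.6,-85,122.8]])[0]; print(k)
p0=[248.442,573.503,404.681];y0=2.7328
print(rel(p0,y0,[k[0],k[1],400],Y), rel(p0,y0,[k[0],k[1],k[2]+155],Y))
for a in np.arange(-.25,1.0,.1): print(round(a,2), round((-110*np.cos(a)+106.6)/1000,4), round((110*(np.sin(a)+np.sin(.25)))/1000,4))
print(now())
E
```

```text
[618.39927906  65.4416251  122.8       ]
[-0.5414 -0.3191  0.0047  0.5197] [-0.5414 -0.3191  0.1269  0.5197]
-0.25 0.0 0.0
-0.15 -0.0022 0.0108
-0.05 -0.0033 0.0217
0.05 -0.0033 0.0327
0.15 -0.0022 0.0437
0.25 0.0 0.0544
0.35 0.0033 0.0649
0.45 0.0076 0.0751
0.55 0.0128 0.0847
0.65 0.019 0.0938
0.75 0.0261 0.1022
0.85 0.034 0.1099
0.95 0.0426 0.1167
(1.8, array([248.4, 573.5, 404.7]), array([-3.1415, -0.    ,  2.7328]), array([-0.5, -0.2, -0.3]), 1.001)
```

Emit:
{"op": "apply_moves", "data": {
  "motion": "1 -0.5414 -0.3191 0.0047 0.5197;1 -0.5414 -0.3191 0.0047 0.5197;1 -0.5414 -0.3191 0.0047 0.5197;1 -0.5414 -0.3191 0.0047 0.5197;1 -0.5414 -0.3191 0.0047 0.5197;1 -0.5414 -0.3191 0.0047 0.5197;1 -0.5414 -0.3191 0.0047 0.5197;1 -0.5414 -0.3191 0.0047 0.5197;1 -0.5414 -0.3191 0.0047 0.5197;1 -0.5414 -0.3191 0.0047 0.5197;1 -0.5414 -0.3191 0.0047 0.5197;1 -0.5414 -0.3191 0.0047 0.5197;1 -0.5414 -0.3191 0.0047 0.5197;1 -0.5414 -0.3191 0.0047 0.5197;1 -0.5414 -0.3191 0.0047 0.5197;1 -0.5414 -0.3191 0.0047 0.5197;1 -0.5414 -0.3191 0.0047 0.5197;1 -0.5414 -0.3191 0.0047 0.5197"
}}

```text
clock: 3.3
eef_pos: [618.1, 65.4, 399.6]
tcp_rot: [-3.141, 0.0, 1.099]
contact_force: [0.1, -0.1, -0.3]
opening: 1.0
```

```bash
python3 - <<'E'
from h import *
print(now())
f=grab_frame('side'); g=grab_frame('top')
draw(f,brewer([591,199],1.1),'s1',(220,400,80,260)); draw(g,brewer([591,199],1.1),'t1',(200,360,150,290))
E
```

```text
(3.3, array([618.1,  65.4, 399.6]), array([-3.1406e+00,  1.0000e-04,  1.0990e+00]), array([ 0.1, -0.1, -0.3]), 1.0)
```

View pics/s1.png

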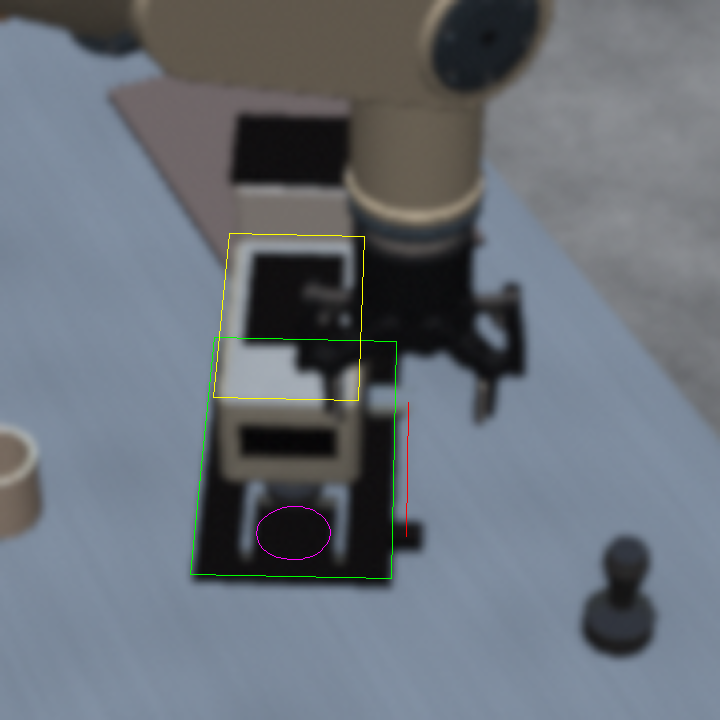

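View pics/t1.png

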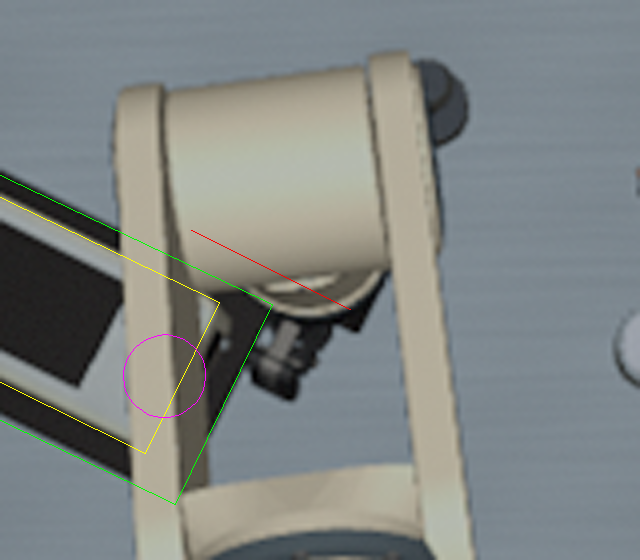

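Emit:
{"op": "apply_moves", "data": {
  "motion": "1 0 0 0.04 0;1 0 0 0.08 0;1 0 0 0.105 0;1 0 0 0.12 0;1 0 0 0.122 0;0.2 0 0 0.122 0;-0.3 0 0 0.122 0;-1 0 0 0.122 0;-1 0 0 0.122 0;-1 0 0 0.122 0;-1 0 0 0.122 0;-1 0 0 0.122 0;-1 0 0 0.122 0;-1 0 0 0.122 0",
  "squeeze": 40
}}

```text
clock: 4.57
eef_pos: [618.6, 65.8, 278.5]
tcp_rot: [3.141, -0.001, 1.1]
contact_force: [-0.6, 4.8, 4.6]
opening: 0.272
```

```bash
python3 - <<'E'
from h import *
print(now())
f=grab_frame('side'); draw(f,brewer([591,199],1.1),'s2',(220,400,80,260))
E
```

```text
(4.5667, array([618.6,  65.8, 278.5]), array([ 3.1412e+00, -1.2000e-03,  1.0996e+00]), array([-0.6,  4.8,  4.6]), 0.272)
```

Emit:
{"op": "apply_moves", "data": {
  "motion": "-1 -0.0022 0 -0.0108 0;-1 -0.0033 0 -0.0217 0;-1 -0.0033 0 -0.0327 0;-1 -0.0022 0 -0.0437 0;-1 0 0 -0.0544 0;-1 0.0033 0 -0.0649 0;-1 0.0076 0 -0.0751 0;-1 0.0128 0 -0.0847 0;-1 0.019 0 -0.0938 0;-1 0.0261 0 -0.1022 0;-1 0.034 0 -0.1099 0;-1 0.0426 0 -0.1167 0;-1 0.0455 0 -0.1187 0;-1 0.0455 0 -0.1187 0;-1 0.0455 0 -0.1187 0;-1 0.0455 0 -0.1187 0"
}}

```text
clock: 5.95
eef_pos: [639.4, 106.1, 397.6]
tcp_rot: [3.14, -0.001, 1.1]
contact_force: [2.6, -3.6, 4.5]
opening: 0.271
```

```bash
python3 - <<'E'
from h import *
print(now())
f=grab_frame('side'); draw(f,brewer([591,199],1.1,1.22),'s3',(220,400,80,260))
E
```

```text
(5.95, array([639.4, 106.1, 397.6]), array([ 3.1400e+00, -1.2000e-03,  1.1002e+00]), array([ 2.6, -3.6,  4.5]), 0.271)
```

View pics/s3.png

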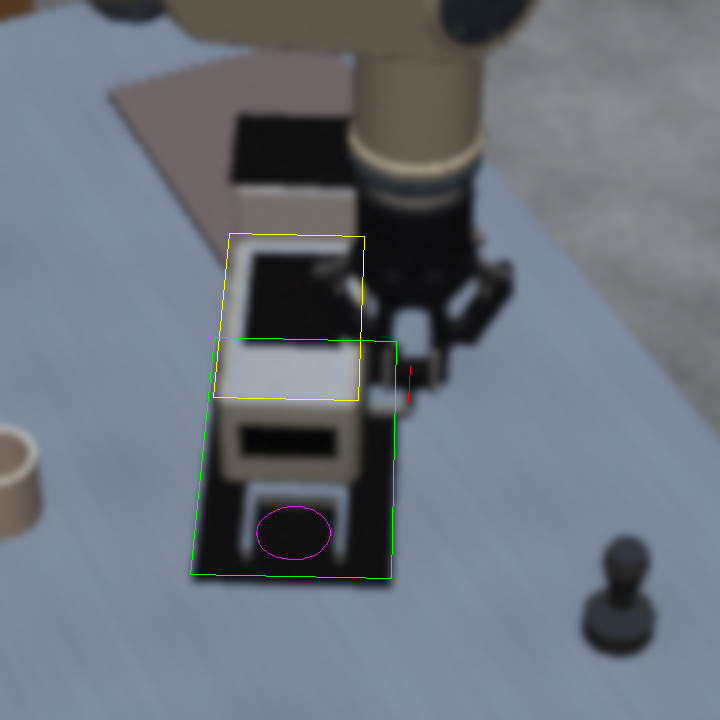

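Emit:
{"op": "apply_moves", "data": {
  "motion": "0 0 0 0 0;1 0 0 0 0;1 0 0 0 0;1 0 0 0 0;1 0 0 0 0;1 0 0 -0.02 0;1 0 0 -0.05 0;1 0 0 -0.07 0"
}}

```text
clock: 6.67
eef_pos: [639.1, 106.1, 468.4]
tcp_rot: [3.141, -0.0, 1.1]
contact_force: [0.1, -0.4, 0.8]
opening: 0.998
```

```bash
python3 - <<'E'
from h import *
print(now())
f=grab_frame('top')
from scipy.optimize import minimize
for cam in ('top','side'):
    f=grab_frame(cam) ; save(f,'m_'+cam)
    im=f['img'].astype(float).mean(2)
    u,v=proj(f,[602,-129,50])[0]; u,v=int(u),int(v); 
    k=im[v-16:v+17,u-16:u+17]; thr=165; 
    print(cam,k[16].round().astype(int)[::2], k[:,16].round().astype(int)[::2])
    print([ (n,[(np.round(q['point']),round(q['conf'],2)) for q in spotter.place_of(n,cam)[:1]]) for n in ('holder','rack','handle_mid')])
E
```

```text
(6.6667, array([639.1, 106.1, 468.4]), array([ 3.1414e+00, -4.0000e-04,  1.1001e+00]), array([ 0.1, -0.4,  0.8]), 0.998)
top [133 134 134 136 114 151 162 159 160 159 159 157 162 163 145 134 136] [133 129 131 133 136 161 161 160 160 159 158 160 163 149 106 120 134]
[('holder', [(array([ 600., -132.,    4.]), 0.55)]), ('rack', [(array([ 637., -253.,    3.]), 0.59)]), ('handle_mid', [(array([ 361., -378.,   -1.]), 0.51)])]
side [139 139 141 145 166 176 177 178 178 179 179 179 170 142 136 137 135] [137 139 139 139 139 148 175 180 178 177 181 179 170 128  87  73  72]
[('holder', [(array([ 600., -134.,    0.]), 0.89)]), ('rack', [(array([ 637., -249.,   -3.]), 0.68)]), ('handle_mid', [])]
```

```bash
python3 - <<'E'
from h import *
for cam,thr in (('top',148),('side',160)):
    f=grab_frame(cam); im=f['img'].astype(float).mean(2)
    u,v=proj(f,[602,-129,50])[0]; u,v=int(u),int(v)
    x0,y0=u-16,v-16
    k=(im[y0:y0+33,x0:x0+33]>thr).astype(np.uint8)
    n,l,st,ce=cv2.connectedComponentsWithStats(k); i=l[16,16]; print(cam,st[i],ce[i]+[x0,y0], ray(f,*(ce[i]+[x0,y0]),50).round(1))
    y=2.11
    draw(f,rack([637,-251],-1.03)+holder([601,-131],2.11),'h_'+cam,(320,470,140,290) if cam=='top' else (320,450,250,380))
E
```

```text
top [ 10   9  18  18 255] [364.49019608 235.36862745] [ 599.6 -133.2   50. ]
side [  8  11  18  14 190] [347.43684211 283.70526316] [ 599.3 -132.7   50. ]
```

View pics/h_top.png

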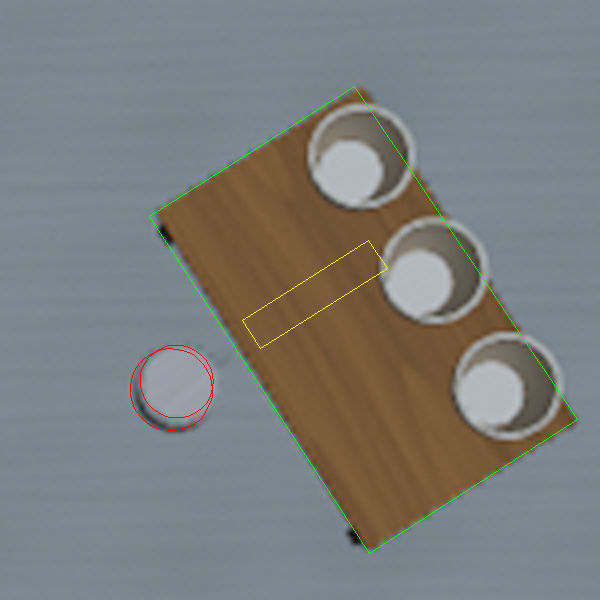

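View pics/h_side.png

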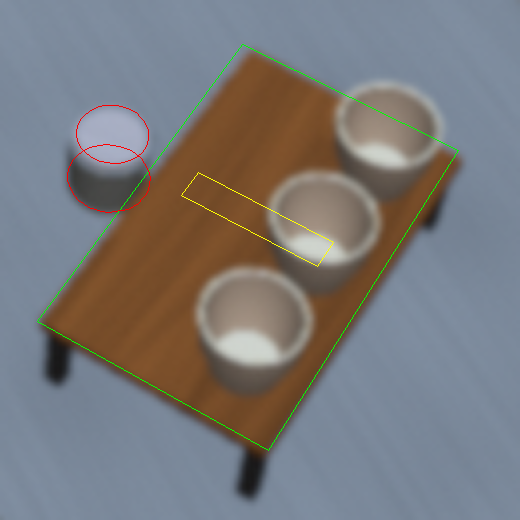

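```bash
python3 - <<'E'
from h import *
p0=[639.04,105.99,466.7]
print(rel(p0,1.10,[600,-133,300],2.11),rel(p0,1.10,[600,-133,187],2.11))
d=np.array([np.cos(2.11),np.sin(2.11)]);print(d)
b=np.array([591,199]);fr=-np.array([np.cos(1.1),np.sin(1.1)])
P=b+fr*180; print('put',P)
p=np.array([600,-133])
p1=p+d*150; print('p1',p1)
for q,y in ((p,2.11),(p+d*50,2.11),(p1,2.11),(P,1.10)): 
  for z in (187,192): print(rel([600,-133,187],2.11,[*q,z],y))
print(now())
E
```

```text
[-0.2307  0.0736  0.1667 -0.3215] [-0.2307  0.0736  0.2797 -0.3215]
[-0.51345281  0.85811783]
put [509.35269814  38.58267519]
p1 [522.98207815  -4.28232555]
[ 0.  0. -0. -0.]
[ 0.     0.    -0.005 -0.   ]
[ 0.05 -0.   -0.   -0.  ]
[ 0.05  -0.    -0.005 -0.   ]
[ 0.15 -0.   -0.   -0.  ]
[ 0.15  -0.    -0.005 -0.   ]
[ 0.1938  0.0103 -0.      0.3215]
[ 0.1938  0.0103 -0.005   0.3215]
(7.2167, array([638.9, 106. , 465.9]), array([-3.1405e+00,  8.0000e-04,  1.1001e+00]), array([0.2, 1. , 0.8]), 1.001)
```

Emit:
{"op": "apply_moves", "data": {
  "motion": "1 -0.2307 0.0736 0.1 -0.3215;1 -0.2307 0.0736 0.1 -0.3215;1 -0.2307 0.0736 0.12 -0.3215;1 -0.2307 0.0736 0.1667 -0.3215;1 -0.2307 0.0736 0.1667 -0.3215;1 -0.2307 0.0736 0.1667 -0.3215;1 -0.2307 0.0736 0.1667 -0.3215;1 -0.2307 0.0736 0.1667 -0.3215;1 -0.2307 0.0736 0.1667 -0.3215;1 -0.2307 0.0736 0.1667 -0.3215;1 -0.2307 0.0736 0.1667 -0.3215;1 -0.2307 0.0736 0.1667 -0.3215"
}}

```text
clock: 8.22
eef_pos: [600.7, -132.1, 301.2]
tcp_rot: [3.14, 0.001, 2.108]
contact_force: [-0.8, 0.1, -0.3]
opening: 0.999
```

```bash
python3 - <<'E'
from h import *
print(now())
for cam in ('side','top'):
    f=grab_frame(cam); draw(f,holder([600,-133],2.11),'s4'+cam,(270,470,190,340) if cam=='side' else (320,470,140,290))
E
```

```text
(8.2167, array([ 600.7, -132.1,  301.2]), array([3.1400e+00, 1.3000e-03, 2.1083e+00]), array([-0.8,  0.1, -0.3]), 0.999)
```

View pics/s4side.png

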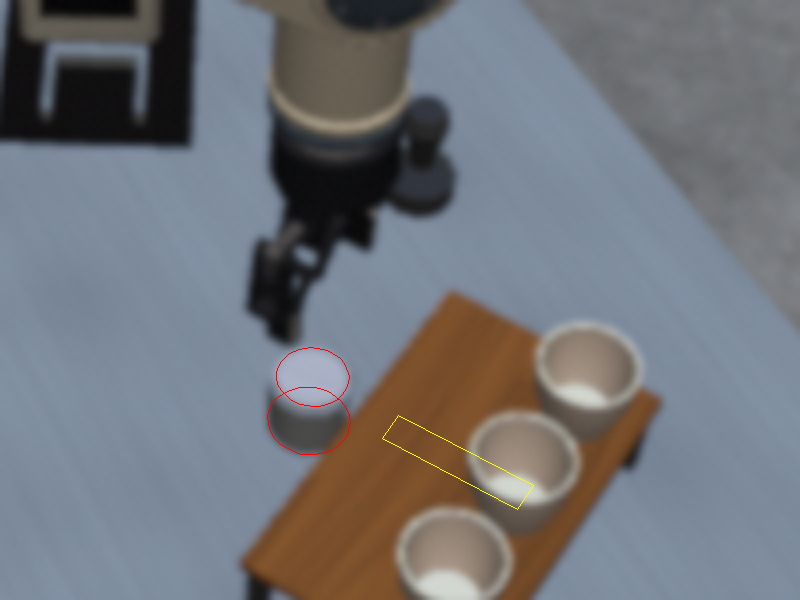

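Emit:
{"op": "apply_moves", "data": {
  "motion": "1 0 0 0.035 0;1 0 0 0.065 0;1 0 0 0.085 0;1 0 0 0.1 0;1 0 0 0.11 0;1 0 0 0.113 0;1 0 0 0.113 0;0.6 0 0 0.113 0;0.4 0 0 0.113 0;0 0 0 0.113 0;-0.5 0 0 0.113 0;-1 0 0 0.113 0;-1 0 0 0.113 0;-1 0 0 0.113 0;-1 0 0 0.113 0",
  "squeeze": 40
}}

```text
clock: 9.57
eef_pos: [600.5, -133.1, 188.5]
tcp_rot: [3.14, 0.001, 2.11]
contact_force: [-0.7, 1.1, 6.0]
opening: 0.646
```

```bash
python3 - <<'E'
from h import *
print(now())
f=grab_frame('side'); draw(f,holder([600,-133],2.11),'s5',(270,470,190,340))
E
```

```text
(9.5667, array([ 600.5, -133.1,  188.5]), array([3.14e+00, 1.40e-03, 2.11e+00]), array([-0.7,  1.1,  6. ]), 0.646)
```

View pics/s5.png

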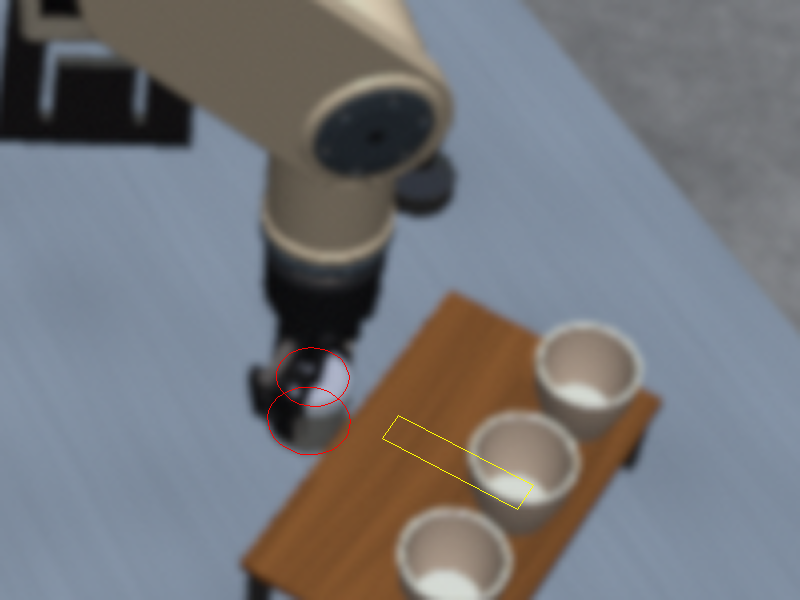

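Emit:
{"op": "apply_moves", "data": {
  "motion": "-1 0 0 0 0;-1 0 0 -0.003 0;-1 0.005 0 -0.006 0;-1 0.015 0 -0.006 0;-1 0.03 0 -0.006 0;-1 0.05 0 -0.006 0;-1 0.07 0 -0.006 0;-1 0.09 0 -0.006 0;-1 0.11 0 -0.006 0;-1 0.13 0 -0.006 0;-1 0.145 0 -0.006 0;-1 0.15 0 -0.006 0;-1 0.15 0 -0.006 0",
  "squeeze": 70
}}

```text
clock: 10.7
eef_pos: [522.0, -3.0, 192.9]
tcp_rot: [-3.141, -0.0, 2.112]
contact_force: [0.8, -0.5, -2.7]
opening: 0.638
```

```bash
python3 - <<'E'
from h import *
print(now())
f=grab_frame('side'); draw(f,holder([523,-4,6],2.11),'s6',(220,400,190,340));f=grab_frame('top'); draw(f,holder([523,-4,6],2.11),'t6',(280,440,190,310))
E
```

```text
(10.7, array([522. ,  -3. , 192.9]), array([-3.1409e+00, -5.0000e-04,  2.1120e+00]), array([ 0.8, -0.5, -2.7]), 0.638)
```

View pics/s6.png

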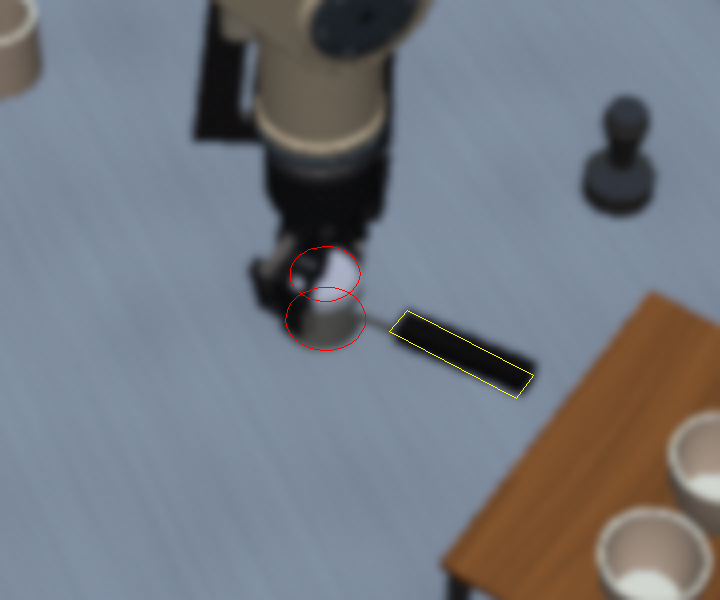

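View pics/t6.png

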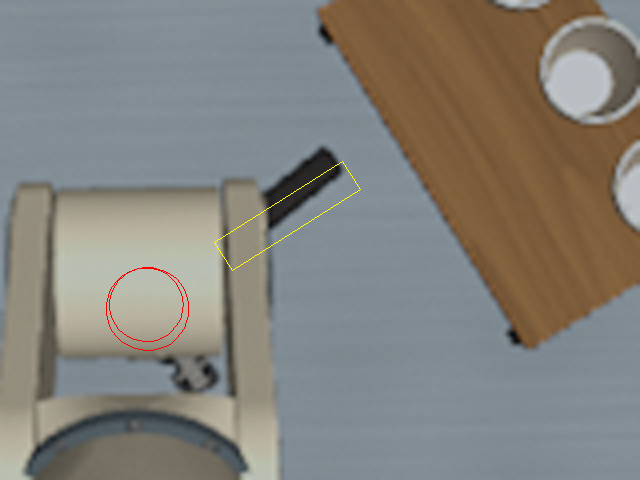

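Emit:
{"op": "apply_moves", "data": {
  "motion": "-1 0.01 0.002 -0.002 0.03;-1 0.0438 0.0103 -0.002 0.07;-1 0.0438 0.0103 -0.002 0.105;-1 0.0438 0.0103 -0.002 0.14;-1 0.0438 0.0103 -0.002 0.175;-1 0.0438 0.0103 -0.002 0.21;-1 0.0438 0.0103 -0.002 0.245;-1 0.0438 0.0103 -0.002 0.28;-1 0.0438 0.0103 -0.002 0.315;-1 0.0438 0.0103 -0.002 0.345;-1 0.0438 0.0103 -0.002 0.353;-1 0.0438 0.0103 0 0.353;-1 0.0438 0.0103 0.003 0.353;-1 0.0438 0.0103 0.005 0.353;-1 0.0438 0.0103 0.006 0.353;-1 0.0438 0.0103 0.006 0.353;-1 0.0438 0.0103 0.006 0.353"
}}

```text
clock: 12.22
eef_pos: [509.8, 38.3, 188.5]
tcp_rot: [3.141, -0.0, 1.002]
contact_force: [-6.6, -1.5, 24.4]
opening: 0.635
```

```bash
python3 - <<'E'
from h import *
print(now())
f=grab_frame('side'); draw(f,holder([509.4,38.6,0],1.1),'s7',(220,400,190,340))
E
```

```text
(12.2167, array([509.8,  38.3, 188.5]), array([ 3.1407e+00, -3.0000e-04,  1.0021e+00]), array([-6.6, -1.5, 24.4]), 0.635)
```

View pics/s7.png

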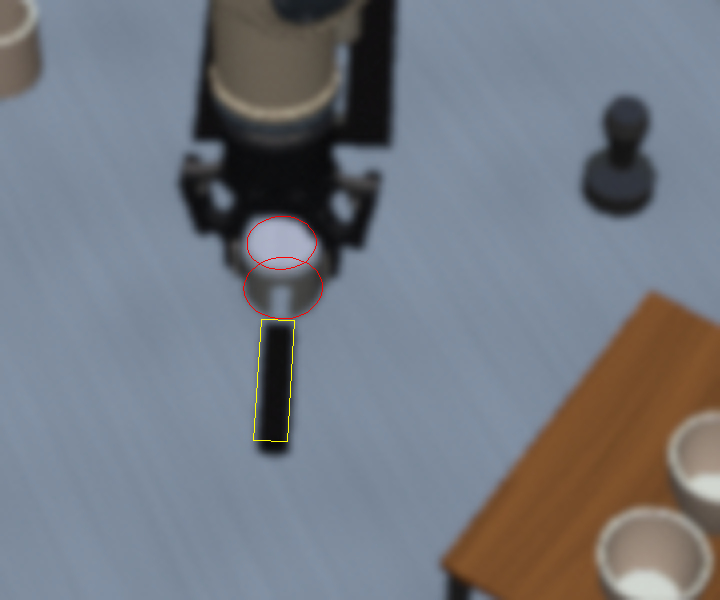

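Emit:
{"op": "apply_moves", "data": {
  "motion": "-0.2 0 0 -0.001 0;0.5 0 0 -0.001 0;1 0 0 -0.001 0;1 0 0 -0.001 0;1 0 0 -0.001 0;1 0 0 -0.02 0;1 0 0 -0.06 0;1 0 0 -0.09 0;1 0 0 -0.1 0;1 0 0 -0.1 0"
}}

```text
clock: 13.1
eef_pos: [510.4, 38.7, 289.5]
tcp_rot: [3.138, -0.003, 1.001]
contact_force: [0.5, 0.1, -0.0]
opening: 0.997
```

```bash
python3 - <<'E'
from h import *
print(now())
for c in ('side','top'):
    f=grab_frame(c); draw(f,holder([509.4,38.6,0],1.1),'8'+c,(220,400,190,340) if c=='side' else (250,410,210,330))
    for n in ('holder','handle_mid'): print(c,n,[(np.round(q['point']),round(q['conf'],2)) for q in spotter.place_of(n,c)[:2]])
E
```

```text
(13.1, array([510.4,  38.7, 289.5]), array([ 3.1375e+00, -3.0000e-03,  1.0014e+00]), array([ 0.5,  0.1, -0. ]), 0.997)
side holder [(array([511.,  38.,   1.]), 0.65)]
side handle_mid [(array([459., -67.,  33.]), 0.55)]
top holder []
top handle_mid [(array([459., -60.,  30.]), 0.51)]
```

View pics/8side.png

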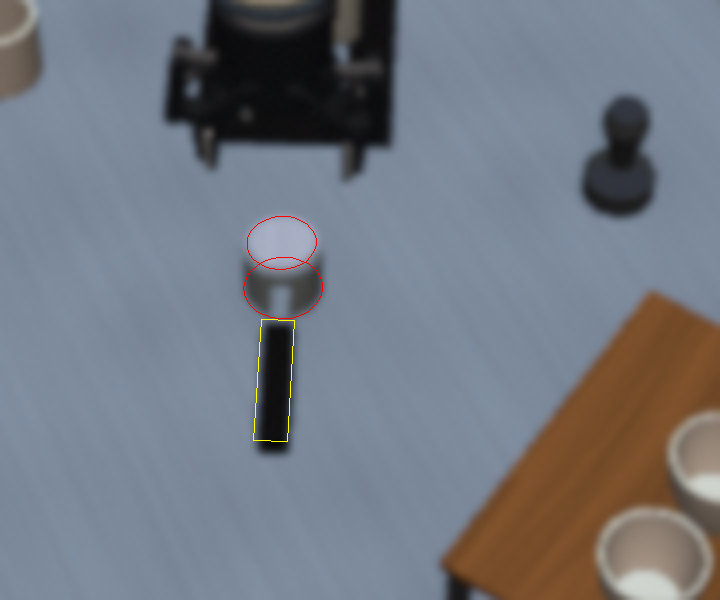

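View pics/8top.png

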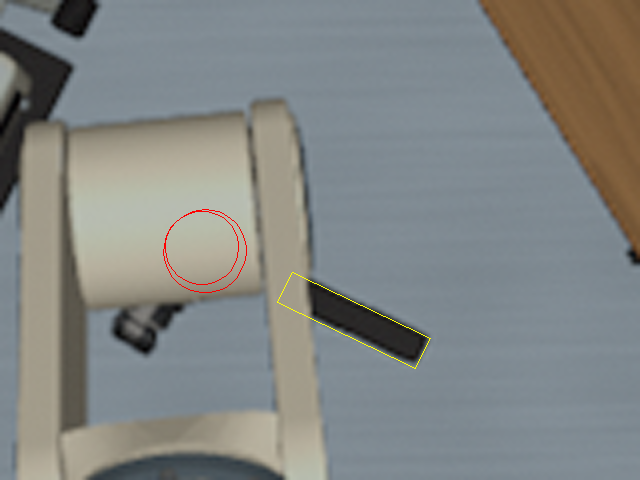

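```bash
python3 - <<'E'
from h import *
for c,roi in (('top',(332,275,362,305)),('side',(278,269,300,306))):
    f=grab_frame(c); im=f['img'].astype(float).mean(2)
    x0,y0,x1,y1=roi; k=(im[y0:y1,x0:x1]<85).astype(np.uint8)
    n,l,st,ce=cv2.connectedComponentsWithStats(k); i=1+np.argmax(st[1:,4]); print(c,st[i])
    ys,xs=np.nonzero(l==i); W=np.array([ray(f,x+x0,y+y0,38 if c=='top' else 30)[:2] for x,y in zip(xs,ys)])
    m=W.mean(0); _,s,V=np.linalg.svd(W-m); a=np.arctan2(V[0][1],V[0][0])%np.pi; L=(W-m)@V[0]; 
    print(m.round(1),'yaw',a.round(3),'ext',L.min().round(),L.max().round(), 'wid',np.ptp((W-m)@V[1]).round(), 'perp offs of seat-line', )
    print('body on axis: offset', np.cross(V[0],np.array([510,38.3])-m).round(1))
E
```

```text
top [  0   7  25  19 207]
[454.5 -73.5] yaw 1.08 ext -38.0 34.0 wid 21.0 perp offs of seat-line
body on axis: offset -3.8
side [  6   2  10  33 266]
[459.9 -60.3] yaw 1.104 ext -53.0 53.0 wid 22.0 perp offs of seat-line
body on axis: offset 0.4<stdin>:9: DeprecationWarning: Arrays of 2-dimensional vectors are deprecated. Use arrays of 3-dimensional vectors instead. (deprecated in NumPy 2.0)
```

```bash
python3 - <<'E'
from h import *
print(now())
print(rel([509.4,38.6,287],1.001,[458,-64.3,230],1.10),rel([509.4,38.6,287],1.001,[458,-64.3,185],1.10))
E
```

```text
(13.5, array([508.9,  38.6, 285.8]), array([-3.1399e+00,  1.3000e-03,  1.0012e+00]), array([-0.9,  0.3, -0.1]), 0.999)
[-0.1144  0.0122  0.057  -0.0315] [-0.1144  0.0122  0.102  -0.0315]
```

Emit:
{"op": "apply_moves", "data": {
  "motion": "1 -0.04 0.005 0 -0.02;1 -0.08 0.01 0 -0.0315;1 -0.1144 0.0122 0.02 -0.0315;1 -0.1144 0.0122 0.05 -0.0315;1 -0.1144 0.0122 0.075 -0.0315;1 -0.1144 0.0122 0.092 -0.0315;1 -0.1144 0.0122 0.1 -0.0315;1 -0.1144 0.0122 0.102 -0.0315;1 -0.1144 0.0122 0.102 -0.0315;0.5 -0.1144 0.0122 0.102 -0.0315;0 -0.1144 0.0122 0.102 -0.0315;-0.4 -0.1144 0.0122 0.102 -0.0315;-1 -0.1144 0.0122 0.102 -0.0315;-1 -0.1144 0.0122 0.102 -0.0315;-1 -0.1144 0.0122 0.102 -0.0315;-1 -0.1144 0.0122 0.102 -0.0315;-1 -0.1144 0.0122 0.102 -0.0315;-1 -0.1144 0.0122 0.102 -0.0315",
  "squeeze": 50
}}

```text
clock: 15.0
eef_pos: [458.0, -64.3, 185.1]
tcp_rot: [3.141, -0.0, 1.1]
contact_force: [-0.6, -0.1, 3.4]
opening: 0.248
```

```bash
python3 - <<'E'
from h import *
print(now())
for c in ('side','top'):
    f=grab_frame(c); draw(f,holder([510,38,0],1.1)+brewer([591,199],1.1,1.22),'9'+c,(220,400,150,310) if c=='side' else (220,380,200,320))
E
```

```text
(15.0, array([458. , -64.3, 185.1]), array([ 3.1412e+00, -1.0000e-04,  1.1001e+00]), array([-0.6, -0.1,  3.4]), 0.248)
```

View pics/9side.png

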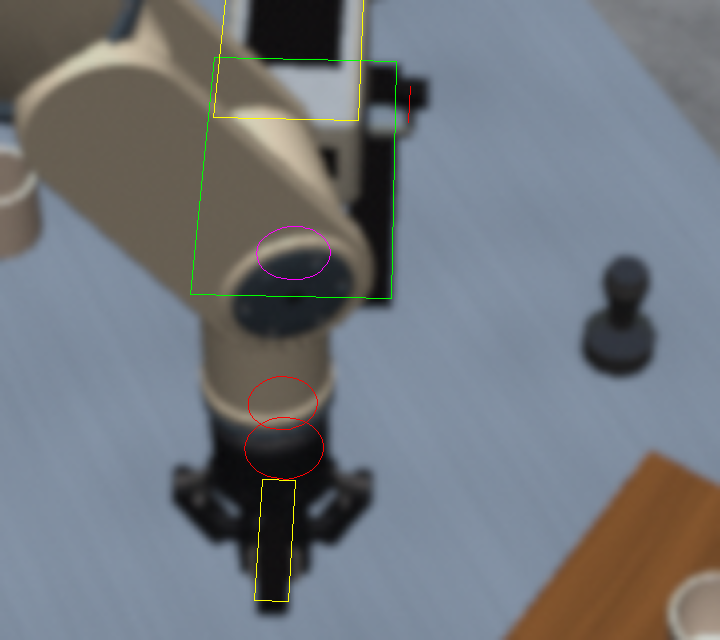

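View pics/9top.png

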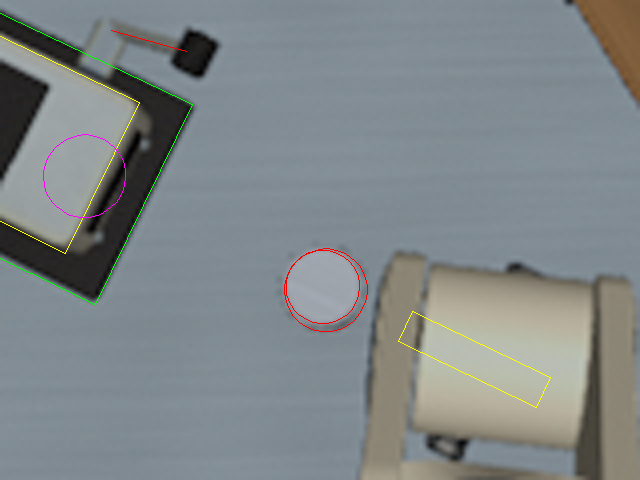

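```bash
python3 - <<'E'
from h import *
b=[591,199];Y=1.1
for lev in (1.1,1.15,1.2,1.25):
    a=lev-.25; print(lev,T(b,Y,[[-110*np.cos(a),-85,150+110*np.sin(a)]]).round())
def knob(f,X,thr=60,h=14):
    im=f['img'].astype(float).mean(2); u,v=proj(f,X)[0].round().astype(int)
    k=(im[v-h:v+h+1,u-h:u+h+1]<thr).astype(np.uint8); return k,u,v
for c in ('side','top'):
    f=grab_frame(c); save(f,'k_'+c)
    for n in ('lever_knob','lever_pivot','seat','foot_face','holder'): print(c,n,[(np.round(q['point']),round(q['conf'],2)) for q in spotter.place_of(n,c)[:1]])
    X=T(b,Y,[[-110*np.cos(.95),-85,150+110*np.sin(.95)]])
    k,u,v=knob(f,X); print(u,v); print('\n'.join(''.join('.#'[x] for x in r_) for r_ in k))
    for lev in (1.05,1.1,1.15,1.2,1.25):
        a=lev-.25; print(lev,proj(f,T(b,Y,[[-110*np.cos(a),-85,150+110*np.sin(a)]])).round(1))
E
```

```text
1.1 [[634.  96. 233.]]
1.15 [[636. 100. 236.]]
1.2 [[638. 103. 239.]]
1.25 [[640. 107. 243.]]
side lever_knob [(array([641., 101., 241.]), 0.65)]
side lever_pivot [(array([669., 161., 147.]), 0.74)]
side seat []
side foot_face [(array([668., 158., 150.]), 0.45)]
side holder []
322 172
.............................
.............................
.............................
.............................
.............................
.............................
.............................
.............................
.............................
....#######..................
....########.................
....#########................
....##############...........
...###############...........
...################..........
...################..........
...################..........
...################..........
...........#######...........
.............###.............
..............#..............
.............................
.............................
.............................
..##.........................
..###........................
..#########..................
..##
[... 649 characters left out ...]
...........####............
.............######..........
............#########........
............#########........
...........##########........
...........#########.........
..........##########.........
..........#########..........
...........########..........
............######...........
..............####...........
#............................
###..........................
#####........................
#######......................
#########....................
###########..................
.############................
..#############..............
...############..............
1.05 [[272.4 215.7]]
1.1 [[270.6 214.7]]
1.15 [[268.9 213.7]]
1.2 [[267.  212.7]]
1.25 [[265.1 211.6]]
```

```bash
python3 - <<'E'
from h import *
b=[591,199];Y=1.1
for c in ('side','top'):
  f=grab_frame(c)
  for nm,lev in ((c+'0',0),('k_'+c,1.165)):
    im=cv2.imread(f'pics/{nm}.png').astype(float).mean(2); a=lev-.25
    X=T(b,Y,[[-110*np.cos(a),-85,150+110*np.sin(a)]]); u,v=proj(f,X)[0]; ui,vi=int(round(u)),int(round(v))
    h=8; k=(im[vi-h:vi+h+1,ui-h:ui+h+1]<60).astype(np.uint8)
    if h and nm=='k_side': k[:,:5]=0
    n,l,st,ce=cv2.connectedComponentsWithStats(k); i=1+np.argmax(st[1:,4]); print(nm,st[i],(ce[i]+[ui-h-u,vi-h-v]).round(2))
    if nm=='side0': print(k)
E
```

```text
side0 [  0   0  12  17 130] [-4.16  0.24]
[[1 1 1 1 1 0 0 0 0 0 0 0 0 0 0 0 0]
 [1 1 1 1 1 0 0 0 0 0 0 0 0 0 0 0 0]
 [1 1 1 1 1 0 0 0 0 0 0 0 0 0 0 0 0]
 [1 1 1 1 1 0 0 0 0 0 0 0 0 0 0 0 0]
 [1 1 1 1 1 1 0 0 0 0 0 0 0 0 0 0 0]
 [1 1 1 1 1 1 1 1 1 1 1 1 0 0 0 0 0]
 [1 1 1 1 1 1 1 1 1 1 1 1 0 0 0 0 0]
 [1 1 1 1 1 1 1 1 1 1 1 1 0 0 0 0 0]
 [1 1 1 1 1 1 1 1 1 1 1 1 0 0 0 0 0]
 [1 1 1 1 1 1 1 1 1 1 1 1 0 0 0 0 0]
 [1 1 1 1 1 1 1 1 1 1 1 1 0 0 0 0 0]
 [1 1 1 1 1 1 1 0 0 0 0 0 0 0 0 0 0]
 [1 1 1 1 1 0 0 0 0 0 0 0 0 0 0 0 0]
 [1 1 1 1 1 0 0 0 0 0 0 0 0 0 0 0 0]
 [1 1 1 1 1 0 0 0 0 0 0 0 0 0 0 0 0]
 [1 1 1 1 1 0 0 0 0 0 0 0 0 0 0 0 0]
 [1 1 1 1 1 0 0 0 0 0 0 0 0 0 0 0 0]]
k_side [ 5  3  8 11 60] [ 0.05 -0.27]
top0 [ 4  3 10 11 67] [0.57 0.3 ]
k_top [ 3  3 11 11 84] [-0.24 -0.43]
```

Emit:
{"op": "apply_moves", "data": {
  "motion": "-1 0 0 0 0;-1 0 0 -0.004 0;-1 0 0 -0.01 0;-1 0 0 -0.018 0;-1 0.01 0 -0.018 0;-1 0.03 0 -0.018 0;-1 0.05 -0.001 -0.018 0;-1 0.07 -0.001 -0.018 0;-1 0.085 -0.001 -0.018 0;-1 0.095 -0.001 -0.018 0;-1 0.1 -0.001 -0.018 0;-1 0.1 -0.001 -0.018 0;-1 0.1 -0.001 -0.018 0",
  "squeeze": 90
}}

```text
clock: 16.88
eef_pos: [502.0, 25.2, 202.9]
tcp_rot: [-3.141, 0.0, 1.101]
contact_force: [0.1, -0.4, -2.4]
opening: 0.235
```

```bash
python3 - <<'E'
from h import *
s=now(); print(s)
p=np.array(s[1][:2])+115*np.array([np.cos(1.1),np.sin(1.1)]); print(p)
for c in ('side','top'):
    f=grab_frame(c); draw(f,holder([*p,18],1.1)+brewer([591,199],1.1,1.18),'10'+c,(230,390,150,290) if c=='side' else (210,370,180,300),5)
E
```

```text
(16.8833, array([502. ,  25.2, 202.9]), array([-3.1411e+00,  5.0000e-04,  1.1007e+00]), array([ 0.1, -0.4, -2.4]), 0.235)
[554.16355396 127.68884641]
```

View pics/10side.png

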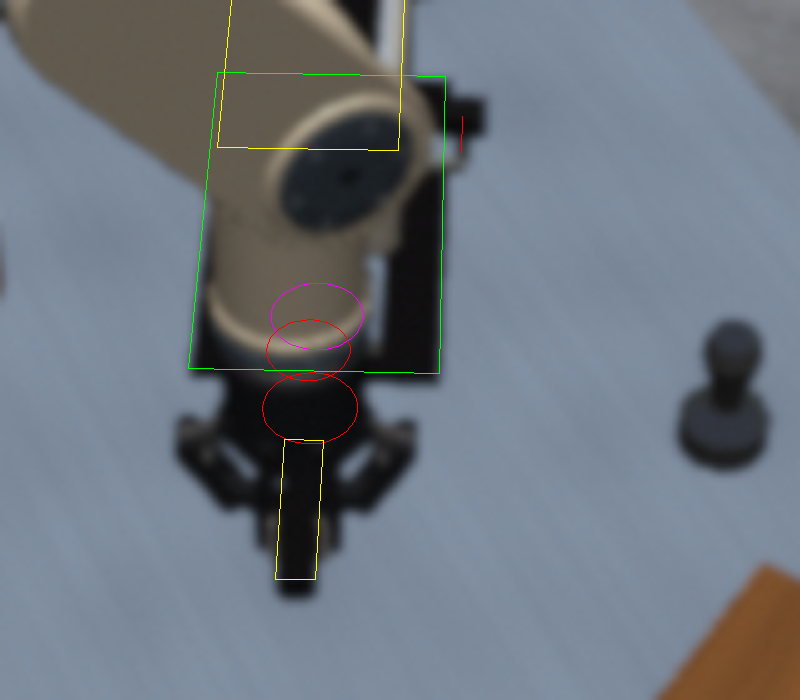

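View pics/10top.png

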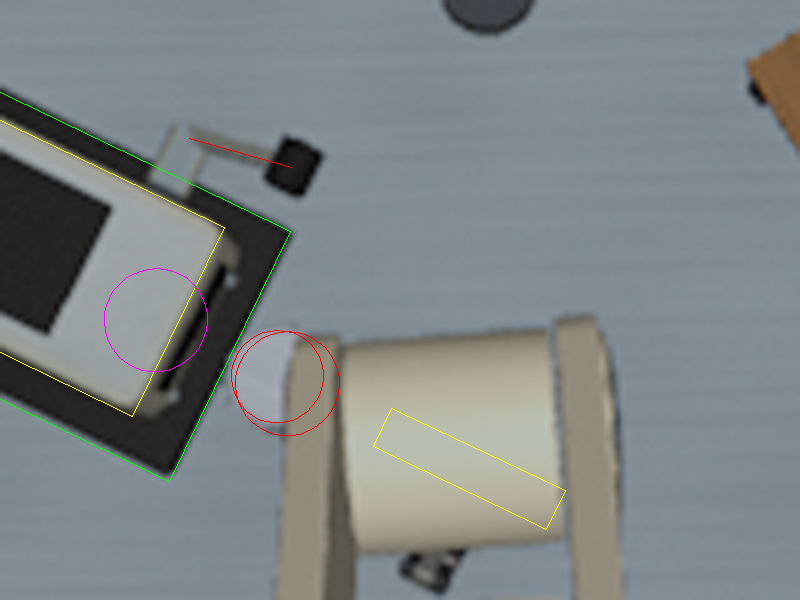

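```bash
python3 - <<'E'
from h import *
f=grab_frame('top')
b=np.array([591,199]);Y=1.1;c,s=np.cos(Y),np.sin(Y)
def tob(w): d=w[:2]-b; return np.array([c*d[0]+s*d[1],-s*d[0]+c*d[1]]).round(1)
for u,v in ((231,280),(173,396)):
    print(tob(ray(f,210+u/5-.5,180+v/5-.5,24)))
g=grab_frame('side')
# from s3 (crop 220,80 k4): wall ends
for u,v in ((247,560),(341,560),(249,490),(339,490)):
    print('side',tob(ray(g,220+u/4-.5,80+v/4-.5,24)))
# base plate front corners from top
for u,v in ((291,232),(170,481)): print('plate',tob(ray(f,210+u/5-.5,180+v/5-.5,12)))
# pod centre: crop of top view
im=f['img']; im=cv2.cvtColor(im,cv2.COLOR_RGB2BGR)[225:285,240:300]; cv2.imwrite('pics/p.png',cv2.resize(im,None,fx=10,fy=10,interpolation=cv2.INTER_CUBIC))
E
```

```text
[-29.2 -36.5]
[-28.5  32.9]
side [-40.2  32.8]
side [-38.3 -37.1]
side [32.9 35.4]
side [ 34.8 -33.5]
plate [-45.3 -74.6]
plate [-45.4  74.8]
```

View pics/p.png

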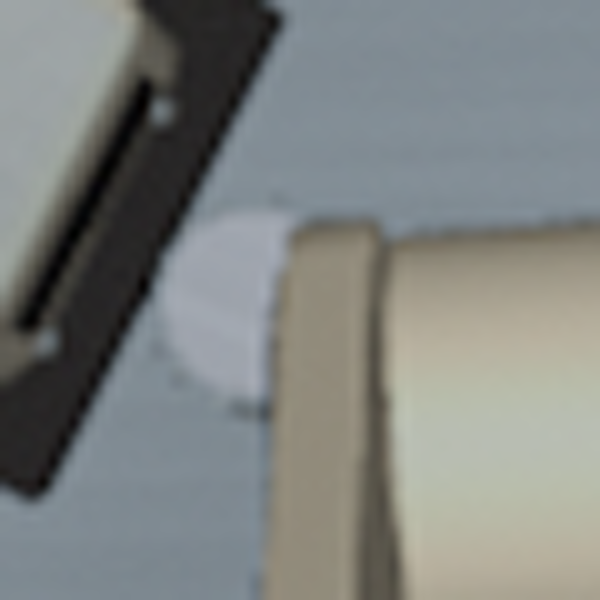

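```bash
python3 - <<'E'
from h import *
f=grab_frame('top')
b=np.array([591,199]);Y=1.1;c,s=np.cos(Y),np.sin(Y)
def tob(w): d=np.array(w[:2])-b; return np.array([c*d[0]+s*d[1],-s*d[0]+c*d[1]]).round(1)
# circle fit of pod boundary: arm free points (crop10 coords)
im=f['img'].astype(float); u0,v0=264.8,255.1
pts=[]
B=im[:,:,2]; 
for a in np.arange(60,290,10):
    a=np.deg2rad(a); rr=np.arange(5,14,.25)
    pr=[cv2.getRectSubPix(im.astype(np.float32).mean(2),(1,1),(float(u0+q*np.cos(a)),float(v0+q*np.sin(a))))[0,0] for q in rr]
    g=np.diff(pr); i=np.argmin(g); pts.append([u0+rr[i]*np.cos(a),v0+rr[i]*np.sin(a)]); 
pts=np.array(pts); rad=np.hypot(*(pts-[u0,v0]).T); print(rad.round(1))
ok=(rad>8)&(rad<11.5)
W=np.array([ray(f,*p,66)[:2] for p in pts[ok]]); A=np.c_[2*W,np.ones(len(W))]; x=np.linalg.lstsq(A,(W**2).sum(1),rcond=None)[0]
print('fit',x[:2].round(1),np.sqrt(x[2]+x[:2]@x[:2]).round(1),tob(x[:2]))
print('eye',tob(ray(f,264.8,255.1,66)),'model',tob([554.2,127.7]))
E
```

```text
[12.7  5.   9.2  9.   9.2  9.2  8.8  9.   8.7  8.7 13.5 12.  11.2 10.5
 10.  10.3 10.  10.7 11.8 13.5 10.   9.2  9.3]
fit [554.9 130.8] 24.1 [-77.1   1.2]
eye [-79.9   1.3] model [-80.2   0.5]
```

Emit:
{"op": "apply_moves", "data": {
  "motion": "-1 0.005 0.0015 0 0;-1 0.015 0.0015 0.001 0;-1 0.025 0.0015 0.001 0;-1 0.035 0.0015 0.001 0;-1 0.043 0.0015 0.001 0;-1 0.051 0.0015 0.001 0;-1 0.058 0.0015 0.001 0;-1 0.064 0.0015 0.001 0;-1 0.069 0.0015 0.001 0;-1 0.072 0.0015 0.001 0;-1 0.072 0.0015 0.001 0"
}}

```text
clock: 18.05
eef_pos: [536.6, 89.2, 202.0]
tcp_rot: [3.141, -0.0, 1.101]
contact_force: [0.1, -0.1, -2.0]
opening: 0.241
```

```bash
python3 - <<'E'
from h import *
s=now(); print(s)
p=np.array(s[1][:2])+115*np.array([np.cos(1.1),np.sin(1.1)]); print(p)
for c in ('side','top'):
    f=grab_frame(c); draw(f,holder([*p,17],1.1)+brewer([591,199],1.1,1.18),'11'+c,(230,390,130,270) if c=='side' else (210,330,180,290),5)
E
```

```text
(18.05, array([536.6,  89.2, 202. ]), array([ 3.1414e+00, -2.0000e-04,  1.1005e+00]), array([ 0.1, -0.1, -2. ]), 0.241)
[588.76355396 191.68884641]
```

View pics/11side.png

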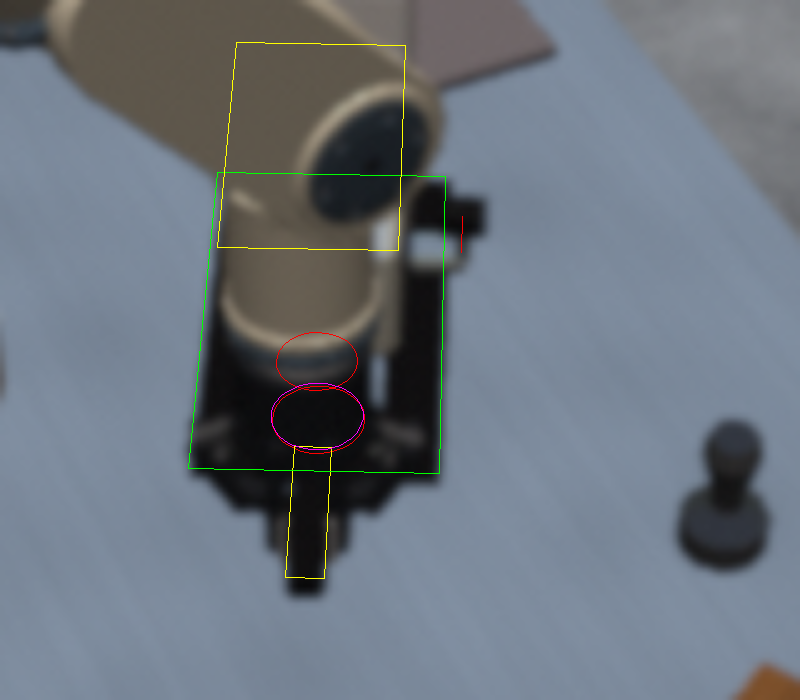

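View pics/11top.png

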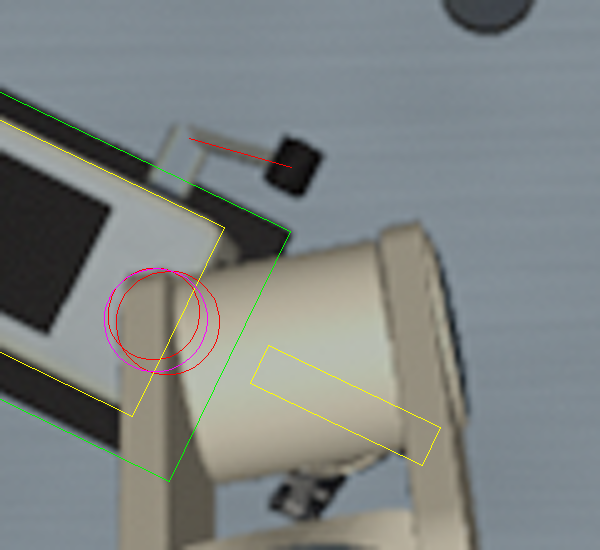

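Emit:
{"op": "apply_moves", "data": {
  "motion": "-1 0.002 0 0.001 0;-1 0.004 0 0.001 0;-1 0.006 0 0.001 0;-1 0.007 0 0.001 0;-1 0.008 0 0.001 0;-1 0.008 0 0.001 0"
}}

```text
clock: 18.65
eef_pos: [540.1, 96.1, 201.0]
tcp_rot: [3.141, -0.0, 1.1]
contact_force: [-0.3, -0.1, -2.1]
opening: 0.24
```

Emit:
{"op": "apply_moves", "data": {
  "motion": "-1 0.0005 0 0 0;-1 0.001 0 0 0;-1 0.001 0 0 0"
}}

```text
clock: 18.9
eef_pos: [540.4, 96.8, 201.0]
tcp_rot: [-3.142, 0.0, 1.1]
contact_force: [-0.3, 0.4, -2.3]
opening: 0.235
```

Emit:
{"op": "apply_moves", "data": {
  "motion": "-1 0.0005 0 0 0;-1 0.001 0 0 0;-1 0.001 0 0 0"
}}

```text
clock: 19.15
eef_pos: [540.4, 97.2, 200.9]
tcp_rot: [-3.141, 0.001, 1.1]
contact_force: [-1.1, -4.8, -1.0]
opening: 0.241
```

Emit:
{"op": "apply_moves", "data": {
  "motion": "-1 -0.0005 0 0.001 0;-1 -0.001 0 0.002 0;-1 -0.001 0 0.003 0;-1 -0.001 0 0.0035 0;-1 -0.001 0 0.0035 0"
}}

```text
clock: 19.57
eef_pos: [540.4, 96.7, 197.6]
tcp_rot: [-3.142, 0.0, 1.1]
contact_force: [-1.6, -3.4, 2.1]
opening: 0.242
```

Emit:
{"op": "apply_moves", "data": {
  "motion": "-1 0 0 0.0005 0;-1 0 0 0.001 0;-1 0 0 0.001 0"
}}

```text
clock: 19.82
eef_pos: [540.4, 96.5, 196.9]
tcp_rot: [3.141, 0.0, 1.1]
contact_force: [-3.7, -5.2, 7.2]
opening: 0.237
```

Emit:
{"op": "apply_moves", "data": {
  "motion": "-0.3 0 0 0 0;0.2 0 0 0 0;0.6 0 0 0 0;0.6 0 0 0 0;0.6 0 0 0 0;0.6 0 0 -0.01 0;0.6 0 0 -0.04 0;0.6 -0.03 0 -0.07 0;0.6 -0.07 0 -0.1 0;0.6 -0.1 0 -0.12 0;0.6 -0.1 0 -0.12 0;0.6 -0.1 0 -0.12 0"
}}

```text
clock: 20.82
eef_pos: [494.9, 6.4, 318.7]
tcp_rot: [3.138, -0.002, 1.098]
contact_force: [0.3, 0.2, -0.8]
opening: 0.801
```

```bash
python3 - <<'E'
from h import *
s=now(); print(s)
for c in ('side','top'):
    f=grab_frame(c); draw(f,holder([591,199,12],1.1)+brewer([591,199],1.1,1.18),'12'+c,(230,390,130,270) if c=='side' else (210,330,180,290),5)
    for n in ('holder','handle_mid','seat','lever_knob'): print(c,n,[(np.round(q['point']),round(q['conf'],2)) for q in spotter.place_of(n,c)[:1]])
E
```

```text
(20.8167, array([494.9,   6.4, 318.7]), array([ 3.1383e+00, -1.7000e-03,  1.0976e+00]), array([ 0.3,  0.2, -0.8]), 0.801)
side holder [(array([591., 200.,  14.]), 0.78)]
side handle_mid [(array([542.,  96.,  44.]), 0.77)]
side seat [(array([594., 201.,  17.]), 0.61)]
side lever_knob [(array([637.,  99., 239.]), 0.54)]
top holder [(array([596., 203.,  16.]), 0.7)]
top handle_mid [(array([544., 100.,  39.]), 0.44)]
top seat [(array([590., 203.,  17.]), 0.61)]
top lever_knob [(array([634., 102., 236.]), 0.66)]
```

View pics/12side.png

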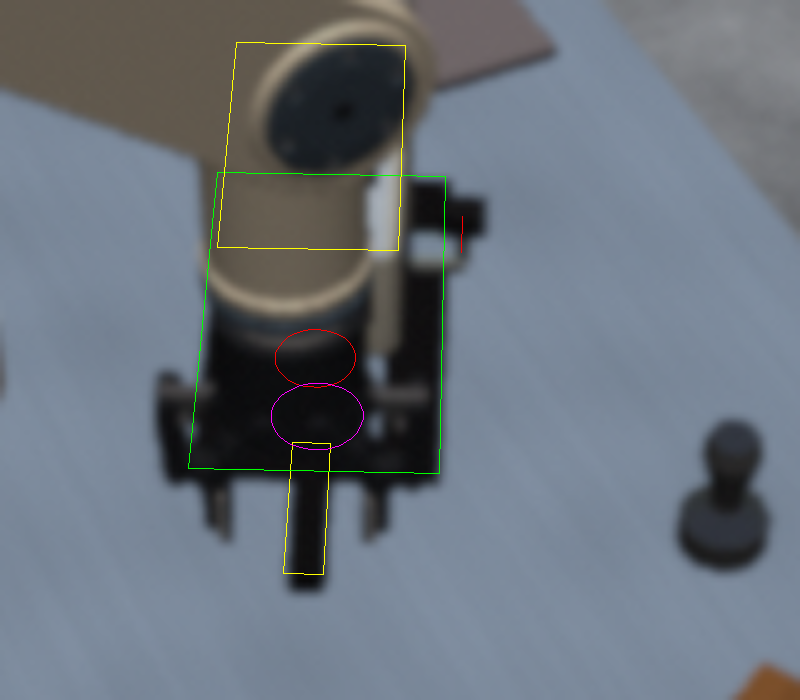

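View pics/12top.png

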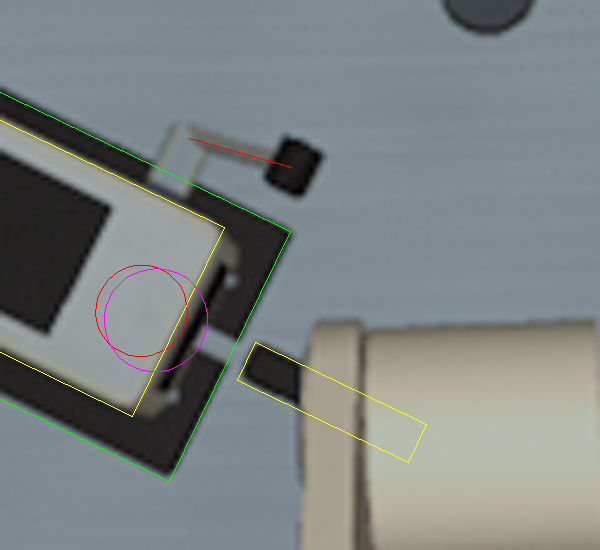

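```bash
python3 - <<'E'
from h import *
s=now(); print(s)
k=T([591,199],1.1,[[-110*np.cos(.93),-85,150+110*np.sin(.93)]])[0]; print(k)
p0=s[1]; print(rel(p0,1.1,[p0[0],p0[1],450],1.1),rel(p0,1.1,[k[0],k[1],450]),rel(p0,1.1,[k[0],k[1],k[2]+155]))
E
```

```text
(21.3167, array([495.1,   8.1, 316. ]), array([-3.1407e+00,  4.0000e-04,  1.1008e+00]), array([ 0.8, -0.5, -0.1]), 0.801)
[636.92335629 101.83698472 238.1781935 ]
[ 0.     0.    -0.134 -0.   ] [ 0.1479  0.0839 -0.134   0.    ] [ 0.1479  0.0839 -0.0772  0.    ]
```

Emit:
{"op": "apply_moves", "data": {
  "motion": "1 0 0 -0.04 0;1 0 0.02 -0.08 0;1 0.02 0.04 -0.12 0;1 0.05 0.06 -0.134 0;1 0.08 0.075 -0.134 0;1 0.11 0.0839 -0.134 0;1 0.135 0.0839 -0.134 0;1 0.1479 0.0839 -0.134 0;1 0.1479 0.0839 -0.134 0;1 0.1479 0.0839 -0.11 0;1 0.1479 0.0839 -0.09 0;1 0.1479 0.0839 -0.0772 0;1 0.1479 0.0839 -0.0772 0;0 0.1479 0.0839 -0.0772 0;-1 0.1479 0.0839 -0.0772 0;-1 0.1479 0.0839 -0.0772 0;-1 0.1479 0.0839 -0.0772 0;-1 0.1479 0.0839 -0.0772 0;-1 0.1479 0.0839 -0.0772 0",
  "squeeze": 40
}}

```text
clock: 22.9
eef_pos: [637.1, 101.3, 394.6]
tcp_rot: [3.14, -0.001, 1.1]
contact_force: [0.0, -1.1, 4.3]
opening: 0.268
```

```bash
python3 - <<'E'
from h import *
s=now(); print(s)
for c in ('side',):
    f=grab_frame(c); draw(f,holder([591,199,12],1.1)+brewer([591,199],1.1,1.18),'13'+c,(230,390,130,270),5)
for l in (1.18,1.0,.85,.7,.55,.4,.3,.25,.2,.15,.12,.1): a=l-.25; print(l, round(-110*np.cos(a)+110*np.cos(.93),1), round(110*(np.sin(.93)-np.sin(a)),1))
E
```

```text
(22.9, array([637.1, 101.3, 394.6]), array([ 3.1405e+00, -5.0000e-04,  1.0998e+00]), array([ 0. , -1.1,  4.3]), 0.268)
1.18 -0.0 0.0
1.0 -14.7 13.2
0.85 -25.0 26.1
0.7 -33.3 40.3
0.55 -39.3 55.7
0.4 -43.0 71.7
0.3 -44.1 82.7
0.25 -44.2 88.2
0.2 -44.1 93.7
0.15 -43.7 99.2
0.12 -43.3 102.4
0.1 -43.0 104.6
```

View pics/13side.png

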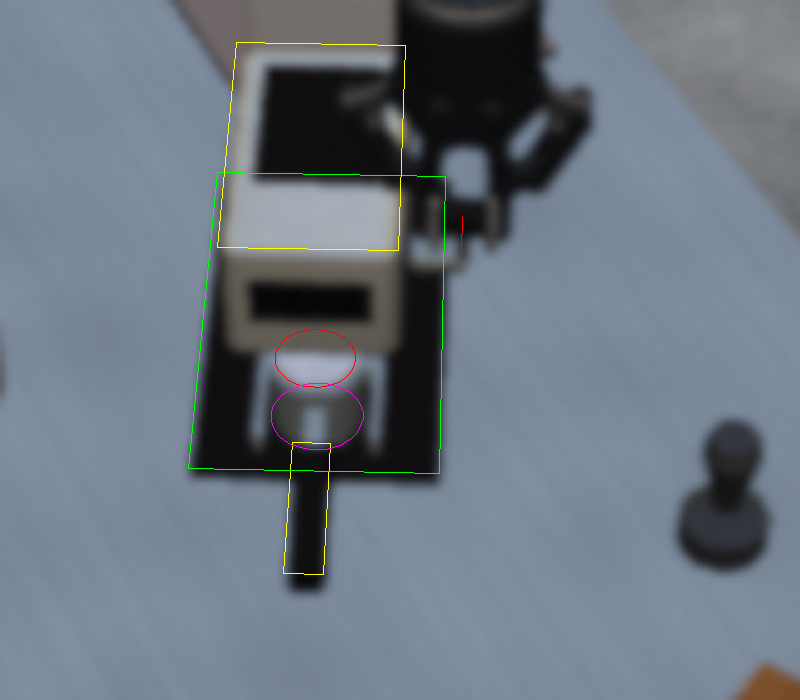

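Emit:
{"op": "apply_moves", "data": {
  "motion": "-1 -0.007 0 0.006 0;-1 -0.0147 0 0.0132 0;-1 -0.02 0 0.0195 0;-1 -0.025 0 0.0261 0;-1 -0.0295 0 0.0332 0;-1 -0.0333 0 0.0403 0;-1 -0.0365 0 0.048 0;-1 -0.0393 0 0.0557 0;-1 -0.0414 0 0.0637 0;-1 -0.043 0 0.0717 0;-1 -0.0441 0 0.0827 0;-1 -0.0442 0 0.0882 0;-1 -0.0441 0 0.0937 0;-1 -0.0441 0 0.0937 0;-1 -0.0441 0 0.0937 0"
}}

```text
clock: 24.2
eef_pos: [616.7, 61.9, 299.7]
tcp_rot: [-3.141, 0.001, 1.1]
contact_force: [-2.0, -3.7, -0.3]
opening: 0.274
```

Emit:
{"op": "apply_moves", "data": {
  "motion": "-1 0.0002 0 0.003 0;-1 0.0004 0 0.006 0;-1 0.0004 0 0.006 0;-1 0.0004 0 0.006 0"
}}

```text
clock: 24.53
eef_pos: [616.9, 62.3, 294.0]
tcp_rot: [-3.141, 0.001, 1.1]
contact_force: [-2.2, -4.8, -0.5]
opening: 0.269
```

Emit:
{"op": "apply_moves", "data": {
  "motion": "-1 0.0002 0 0.0015 0;-1 0.0002 0 0.0015 0;-1 0.0002 0 0.0015 0"
}}

```text
clock: 24.78
eef_pos: [616.9, 62.5, 292.7]
tcp_rot: [-3.141, 0.001, 1.1]
contact_force: [-2.5, -4.0, 2.1]
opening: 0.273
```

Emit:
{"op": "apply_moves", "data": {
  "motion": "-1 0.0002 0 0.0015 0;-1 0.0002 0 0.0015 0;-1 0.0002 0 0.0015 0"
}}

```text
clock: 25.03
eef_pos: [617.1, 62.6, 291.3]
tcp_rot: [-3.141, 0.001, 1.1]
contact_force: [-2.9, -5.2, 1.8]
opening: 0.274
```

Emit:
{"op": "apply_moves", "data": {
  "motion": "-1 0.0002 0 0.0015 0;-1 0.0002 0 0.0015 0;-1 0.0002 0 0.0015 0"
}}

```text
clock: 25.28
eef_pos: [617.1, 62.8, 289.8]
tcp_rot: [-3.141, 0.001, 1.1]
contact_force: [-3.4, -3.5, 2.4]
opening: 0.276
```

Emit:
{"op": "apply_moves", "data": {
  "motion": "-1 0.0002 0 0.0015 0;-1 0.0002 0 0.0015 0;-1 0.0002 0 0.0015 0"
}}

```text
clock: 25.53
eef_pos: [617.3, 63.0, 288.3]
tcp_rot: [-3.141, 0.001, 1.1]
contact_force: [-3.0, -5.0, 2.8]
opening: 0.271
```

```bash
python3 - <<'E'
from h import *
s=now(); print(s)
for c in ('side','top'):
    f=grab_frame(c); draw(f,holder([591,199,12],1.1)+brewer([591,199],1.1,.12),'14'+c,(230,390,130,270) if c=='side' else (210,330,180,290),5)
E
```

```text
(25.5333, array([617.3,  63. , 288.3]), array([-3.1412e+00,  6.0000e-04,  1.1000e+00]), array([-3. , -5. ,  2.8]), 0.271)
```

View pics/14side.png

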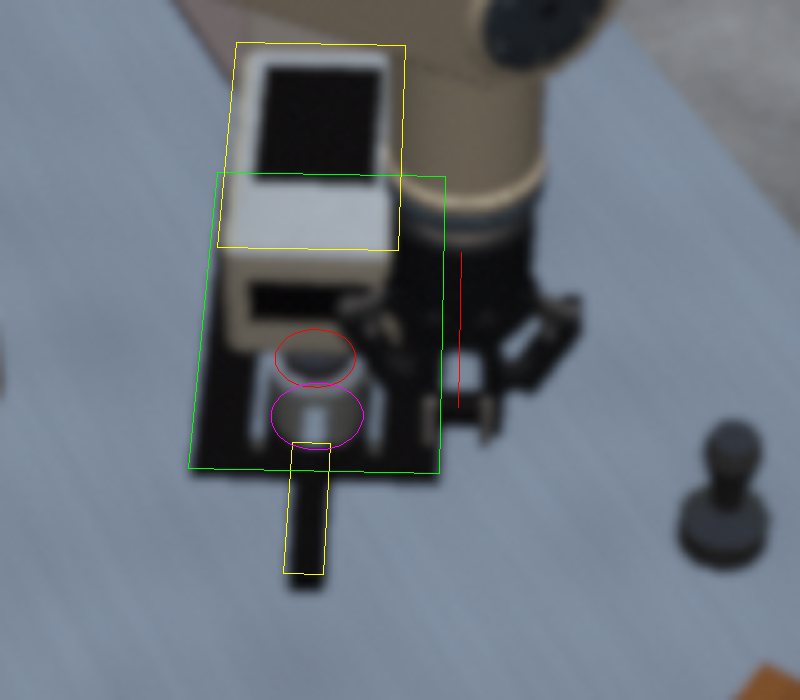

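Emit:
{"op": "apply_moves", "data": {
  "motion": "-1 0.0003 0 0.0015 0;-1 0.0004 0 0.0025 0;-1 0.0004 0 0.0025 0;-1 0.0004 0 0.0025 0"
}}

```text
clock: 25.97
eef_pos: [617.4, 63.3, 286.6]
tcp_rot: [-3.141, 0.001, 1.1]
contact_force: [-6.6, -4.6, 10.0]
opening: 0.273
```

Emit:
{"op": "apply_moves", "data": {
  "motion": "-0.4 0 0 -0.001 0;0.2 0 0 -0.001 0;0.6 0 0 -0.001 0;0.8 0 0 -0.001 0;0.8 0 0 -0.001 0;0.8 0 0 -0.02 0;0.8 0 0 -0.06 0;0.8 -0.03 0 -0.1 0;0.8 -0.07 0.02 -0.13 0;0.8 -0.1 0.06 -0.15 0;0.8 -0.12 0.1 -0.15 0;0.8 -0.12 0.13 -0.15 0;0.8 -0.12 0.15 -0.15 0;0.8 -0.12 0.15 -0.15 0;0.8 -0.12 0.15 -0.15 0"
}}

```text
clock: 27.22
eef_pos: [697.7, -112.7, 434.6]
tcp_rot: [-3.141, 0.0, 1.098]
contact_force: [-0.3, 0.4, -0.9]
opening: 0.898
```

```bash
python3 - <<'E'
from h import *
s=now(); print(s)
for c in ('side','top'):
    f=grab_frame(c); draw(f,holder([591,199,12],1.1)+brewer([591,199],1.1,.12),'15'+c,(230,390,130,270) if c=='side' else (210,330,180,290),5)
    for l in (0,.05,.1,.15,.2): print(l,proj(f,T([591,199],1.1,[[-110*np.cos(l-.25),-85,150+110*np.sin(l-.25)]])).round(1))
    for n in ('holder','handle_mid','foot_face','lever_knob','tamper','cup','jug'): print(c,n,[(np.round(q['point']),round(q['conf'],2)) for q in spotter.place_of(n,c)[:1]])
E
```

```text
(27.2167, array([ 697.7, -112.7,  434.6]), array([-3.1410e+00,  1.0000e-04,  1.0984e+00]), array([-0.3,  0.4, -0.9]), 0.898)
0 [[321.2 213.6]]
0.05 [[321.2 212.6]]
0.1 [[321.2 211.5]]
0.15 [[321.3 210.3]]
0.2 [[321.3 209. ]]
side holder [(array([591., 200.,  14.]), 0.96)]
side handle_mid [(array([538.,  96.,  44.]), 0.7)]
side foot_face [(array([591., 196.,  64.]), 0.49)]
side lever_knob [(array([618.,  65., 142.]), 0.49)]
side tamper [(array([768.,  19.,   0.]), 0.93)]
side cup [(array([407., 329.,   2.]), 0.82)]
side jug [(array([591., 195.,  60.]), 0.68)]
0 [[287.  226.9]]
0.05 [[287.3 226.9]]
0.1 [[287.5 226.8]]
0.15 [[287.6 226.6]]
0.2 [[287.6 226.4]]
top holder [(array([596., 198.,  17.]), 0.92)]
top handle_mid []
top foot_face []
top lever_knob [(array([616.,  66., 135.]), 0.74)]
top tamper [(array([595., 201.,  17.]), 0.74)]
top cup [(array([400., 333.,  -2.]), 0.91)]
top jug [(array([ 363., -378.,   -1.]), 0.8)]
```

View pics/15side.png

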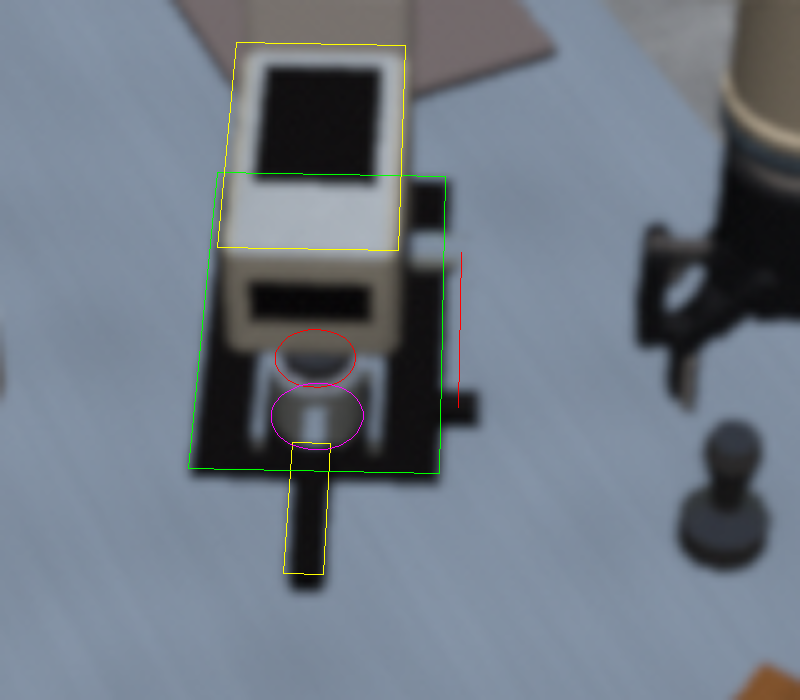

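View pics/15top.png

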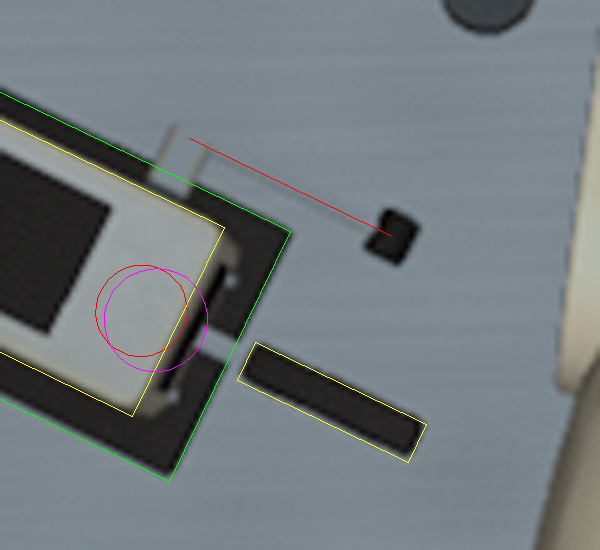

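```bash
python3 - <<'E'
from h import *
print(now()); print(r.sign_off())
E
```

```text
(28.0167, array([ 696.9, -111.4,  435.5]), array([-3.1415,  0.    ,  1.1001]), array([ 0.8, -0.8, -0.3]), 0.901)
the job is handed in; nothing more can be done
None
```

The job is done and handed in at about 28 s of the 72 s allowed; the hand-in reports no verdict.

- **Lever up:** I pinched the knob and raised it along its arc. The pictures put it at about 1.17–1.19 rad, above the 1.1 rad needed but short of the 1.25 rad stop.
- **Holder out:** I gripped the body and drew the holder 150 mm clear of the shelf. I then turned it in line with the brewer, set it down upright and let go.
- **Holder home:** I took it again by the handle and slid it into the cradle until it touched the back stop (about 5 N). I then backed off 1 mm, lowered it to the floor and let go.
- **Lever down:** I lowered the knob until the force rose to 10 N with the foot on the pod, then released it and moved the arm clear.

**Last checks:**
- In both pictures the holder stands centred between the cradle walls, with its handle straight out of the front.
- The side picture puts the lever at about 0.12 rad.
- The tool force is about zero.
- The cup is where it was in both cameras, within the networks' error of about 4 mm. The tamper was confirmed from the side only and the jug from above only.

**Disagreements:**
- The top camera placed the holder about 5 mm from the seat in x, and the side camera about 0–1 mm. The contact with the back stop and the overlays agree with the side camera.
- Gripper heights while lowering suggested the lever was below 0.1 rad, but the picture after release showed 0.12.
- The networks also gave false finds at the brewer: the jug from the side and the tamper from above.

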